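# Make up the crow and herald puppet kits

## Task

Make up two puppet kits from the stock on the bench: the black crow beak, the blue eye pair and the spring clamp go in the green tray, the tin trumpet and the amber eye pair in the red tray. Set each one down flat, centred on its own white painted outline and lying along it (either way round), without dropping it. Leave the orange duck beak and the glue jar where they are.

Things in the scene. Friction and masses are not known exactly. Their poses are not given: they have to be found in the camera images.
- crow_beak: carved wooden crow beak, gloss black: a rounded block 40 long (x) x 32 wide (y) x 30 high with a tapering beak in front (+x) and a pale 12 mm mounting dowel behind (-x), both clear of the bench, each ending 55 mm from the middle. Grip the block across y. Origin: centre of the block's underside, mid-length; z up. 60 g
- blue_eyes: a pair of blue glass bead doll eyes (18 mm balls with black pupils) side by side on one pale wooden bar, all one rigid piece; the bar is 60 long (x) x 20 wide (y) x 14 high, the beads rise to 28 mm, centred 19 mm either side of the middle along x. Grip the bar's middle across y. Origin: centre of the underside; x along the bar, z up. 40 g
- amber_eyes: a pair of amber (orange-yellow) glass bead doll eyes (18 mm balls with black pupils) side by side on one pale wooden bar, all one rigid piece; the bar is 60 long (x) x 20 wide (y) x 14 high, the beads rise to 28 mm, centred 19 mm either side of the middle along x. Grip the bar's middle across y. Origin: centre of the underside; x along the bar, z up. 40 g
- trumpet: tin toy trumpet, pale metal, lying with three red valve buttons up: a valve block 30 long (x) x 24 wide (y) x 36 high (42 with the buttons) in the middle, a thin pipe to a red mouthpiece 50 mm behind (-x) and a 40 mm wide bell ending 53 mm ahead (+x). Grip the valve block across y. Origin: centre of the block's underside; z up. 70 g
- spring_clamp: steel spring clamp with red tips, lying on its side: a middle block 34 long (x) x 24 wide (y) x 20 high, closed jaws ending 49 mm ahead (+x), two splayed handles about 48 mm apart ending 51 mm behind (-x), both lower than 20 mm. It does not open (rigid). Grip the middle block across y. Origin: centre of the block's underside; z up. 90 g
- green_tray: green kit tray; fixed, 230 (x) x 150 (y) mm, rim 14 high, 5 thick; flat floor 5 above the bench. Origin: centre of underside; z up, x away from the robot (yaw within 0.25 rad). White outlines on the floor; a thing lies with its x along tray y, either way round, its origin at (tray x, y in mm): crow beak (-64, 0), nearest the robot; eye pair (0, 0), middle; spring clamp (64, 0), farthest
- red_tray: red kit tray; fixed, 230 (x) x 150 (y) mm, rim 14 high, 5 thick; flat floor 5 above the bench. Origin: centre of underside; z up, x away from the robot (yaw within 0.25 rad). White outlines on the floor; a thing lies with its x along tray y, either way round, its origin at (tray x, y in mm): trumpet (-50, 0), nearest the robot; eye pair (50, 0), farthest
- duck_beak: orange wooden duck beak, about 84 x 38 mm, 22 mm high, lying loose among the stock: not needed, leave it. Origin: under its rear block, x towards the bill, z up
- glue_jar: white glue jar with yellow cap, 60 mm across, 55 mm high, loose, beyond the stock: leave it. Origin: centre of its underside
Mind the look-alikes: they are no part of the job. What is meant by the spring_clamp is not pink or yellow, and is the larger of those in its own colour.

How it is judged:
By the outcome, as a careful person would: the job done as asked, in the order asked, and still so for the second after the job is handed in, with the robot touching nothing.
It also fails if it takes over 128 s, if anything falls off the work surface, if the arm or the gripper's body presses on something with over 40 N, if the wrist force passes 120 N, or if a joint passes its speed limit or range.

## Robot

A 7-joint arm with a two-finger parallel gripper is mounted at the origin on the work surface. World frame = base frame: x ahead of the robot, y to its left, z up, the work surface at z = 0. Lengths are in m, angles in rad, forces in N, time in s.
With the tool pointing down it reaches from about 0.4 to 0.85 m from the base axis. Payload 4.4 kg.
Tool frame: the origin (TCP) lies midway between the tips of the shut fingers; the grasp point (between the pads) lies 19 mm behind it; z points along the fingers, y is the line along which they close (so a half turn about z gives the same grasp; the last joint's range is limited). The gripper opens to 94 mm and grips with 3 to 60 N. Pads are 16 mm wide; open, the fingers measure 119 mm over their backs; the gripper's body (75 mm by 177 mm) begins 78 mm behind the grasp point.
Start: joints at [-1.307, 0.628, 0.038, 1.517, -0.027, 0.996, -0.02], TCP at [0.21, 0.615, 0.205] pointing down, gripper open.
Joint ranges: [-3.06, 3.06], [-0.37, 2.12], [-1.25, 1.32], [0.18, 2.47], [-1.1, 4.24], [0.23, 1.98], [-2.94, 2.94]. Speed limits (rad/s): [2.57, 2.57, 3.14, 3.14, 3.14, 3.14, 3.14].

## Interface

Orientations are given as a 3x3 rotation matrix whose columns are the frame's x, y, z axes.
In Python, from rig import env gives the robot as it stands.
- The arm moves only by the tool step_arm, never from a script. Its argument "series" is a list of rows, each an object with "offset": the shift along the world's x, y, z in units of 30 mm (1.0 is 30 mm), a list of three; "rotation": the turn, a rotation vector about the world's x, y, z in units of 5 degrees (1.0 is 5 degrees), a list of three; "grip": the opening, from 0 (shut) to 1 (fully open). A call has 1 to 10 rows; each row shifts and turns the commanded pose from where the row before left it; what a row does not reach is not made up. A row lasts 1/12 s, in which the tool goes at most 41.7 mm and 7.16 degrees, less where a joint would pass 70% of its speed; a pose out of reach is approached as far as the arm can. A call is refused whole if a number of a shift passes 1 or a number of a turn 1, either way. A call with a gripper value outside its range is refused whole. The fingers move at their own pace and stop on an object; "grip_force" is the grip in N (left out, the last holds). Time passes only in rows, so rows that do not move let the fingers close. It gives the time, the measured TCP pose, the force, the opening and the grip force at its end, in the units of the state.
- env.sense(): the state, without advancing time (a new reading comes with each control period).
- env.capture(name): name is "side" or "top" or "wrist"; returns (picture, depth): 420x560x3 uint8, red, green, blue; 420x560 float32, m along the optical axis (not along the pixel's ray), 0 where there is no reading.
- env.calibration(name): a dict with "K" (3x3 intrinsics, pixels), "R" (3x3) and "t" (3): a world point X has camera coordinates R X + t. Camera axes: x right, y down, z forward; pixel columns grow to the right and rows downward; lengths in m; the calibration is good to about 2 mm. A picture is of the moment at which its call begins: read the wrist's pose just before it. calibration takes no time and is no camera call; for the wrist camera it gives the pose at the moment of the call.
- env.finish_job(): hands the job in; it is judged then, once.
The state is a dict: "clock": time; "joint_pos": joint angles; "qd": joint speeds; "effort": joint torques, N m; "position": TCP position; "ee_rot": TCP orientation; "contact_force": force on the tool from outside, world axes, zero at the start; "torque": the same for the moment, N m; "width": finger opening in m; "finger_force": force on a finger pad.
Only numpy, scipy, OpenCV 4.12 (cv2) and the standard library are available. Lean on these libraries where they do the work, as an engineer would, in place of code of your own. Each camera call takes 0.05 s, during which the arm holds its last target. There are 200 camera calls.

## Working session

There is one attempt and no reset: what is moved stays moved. The work goes in short steps, Python scripts to look and compute and a tool call to move; the robot and the scene stay as the last step left them, time stands still between calls to the robot, and variables do not carry over. Pictures are saved under pics/ and viewed, at most 14 in all, crops included, and the job is handed in when it is done.

Besides the shell and the picture viewer there is one more tool, called after "Request:" as name([rows], argument=value, ...), one row to a line, values as JSON. step_arm: Moves the arm, as the interface text tells. Its arguments: {"type":"object","properties":{"series":{"type":"array"},"grip_force":{"type":"number"}},"required":["series"]}

```bash
mkdir -p pics; ls; python3 - <<'E'
from rig import env
import cv2,numpy as np
for n in ("top","side"):
    p,d=env.capture(n); cv2.imwrite(f"pics/{n}0.png",p[:,:,::-1]); np.savez(f"{n}0.npz",p=p,d=d,**env.calibration(n))
s=env.sense();print(s["clock"],s["position"],s["ee_rot"],s["width"])
c=env.calibration("top");print(c)
E
```

```text
pics
0.1 [0.21027819 0.61443095 0.20465037] [[-9.46117053e-01  3.23824431e-01 -5.09035960e-04]
 [ 3.23824830e-01  9.46115729e-01 -1.58312680e-03]
 [-3.10482070e-05 -1.66266174e-03 -9.99998617e-01]] 0.09413593387820032
{'K': array([[440.40566078,   0.        , 282.50266569],
       [  0.        , 440.40566078, 210.88303758],
       [  0.        ,   0.        ,   1.        ]]), 'R': array([[ 1.80733864e-03, -9.99755599e-01, -2.20335067e-02],
       [-9.95401590e-01,  3.11621252e-04, -9.57892393e-02],
       [ 9.57726944e-02,  2.21053112e-02, -9.95157749e-01]]), 't': array([0.02155937, 0.63051823, 1.07746069])}
```

View pics/top0.png

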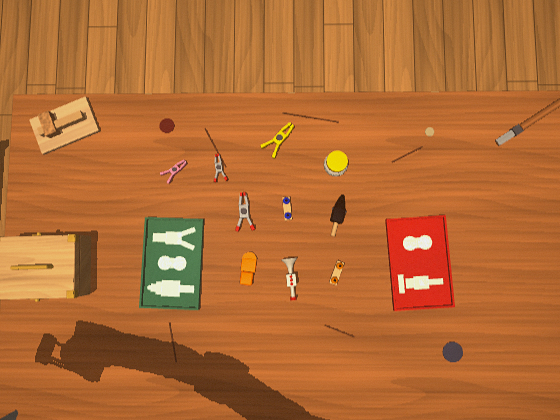

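View pics/side0.png

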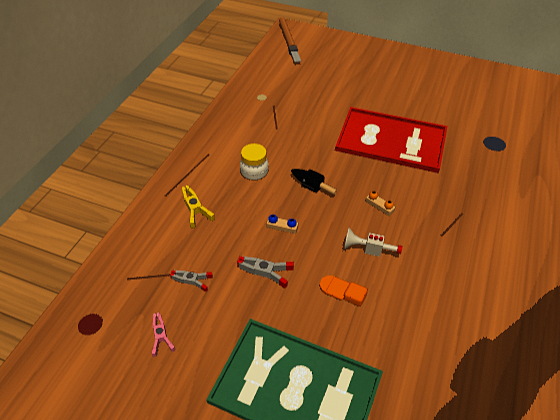

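The top view shows the green tray at about (172,262), the red tray at (420,262), the crow beak at (338,213), the blue eyes at (287,208) and the amber eyes at (338,272). The trumpet is at (291,278), bell toward the top of the image. The large grey clamp is at (245,212), and the small grey, pink and yellow clamps are decoys. The duck beak is at (248,268) and the jar at (336,162).

```bash
cat > h.py <<'E'
import numpy as np,cv2
def ray(c,uv,z):
    """pixels (N,2) -> world points on plane z"""
    uv=np.atleast_2d(uv).astype(float); R,t,K=c["R"],c["t"],c["K"]
    d=np.c_[uv,np.ones(len(uv))]@np.linalg.inv(K).T@R; o=-R.T@t
    return o+d*((z-o[2])/d[:,2])[:,None]
def cloud(c,d):
    v,u=np.mgrid[:d.shape[0],:d.shape[1]]
    x=np.stack([u,v,np.ones_like(u)],-1)@np.linalg.inv(c["K"]).T*d[...,None]
    return (x-c["t"])@c["R"]
def axis(P):
    m=P[:,:2].mean(0); w,V=np.linalg.eigh(np.cov((P[:,:2]-m).T)); return m,V[:,1],np.sqrt(w[::-1])
E
python3 - <<'E'
from h import *
c=dict(np.load("top0.npz"));p=c["p"];d=c["d"]
W=cloud(c,d);hsv=cv2.cvtColor(p,cv2.COLOR_RGB2HSV)
print("bench z",np.median(W[230:300,210:235,2]))
box=dict(crow=(325,190,352,240),blue=(278,192,298,224),clamp=(232,187,260,235),amber=(326,256,350,288),trumpet=(280,250,302,304),duck=(238,248,260,290),jar=(320,148,352,178))
for n,(a,b,e,f) in box.items():
    w=W[b:f,a:e].reshape(-1,3);q=w[w[:,2]>0.007]
    m,v,s=axis(q);t=(q[:,:2]-m)@v;k=(q[:,:2]-m)@[-v[1],v[0]]
    print(n,len(q),m.round(4),"ax",v.round(3),"ext",t.min().round(3),t.max().round(3),k.min().round(3),k.max().round(3),"zmax",q[:,2].max().round(3))
for n,(a,b,e,f) in dict(green=(130,205,215,318),red=(375,205,465,318)).items():
    h=hsv[b:f,a:e]; col=((h[...,0]>40)&(h[...,0]<95) if n=="green" else (h[...,0]<5)|(h[...,0]>172))&(h[...,1]>120)
    wh=(h[...,1]<90)&(h[...,2]>150)
    cn=max(cv2.findContours(col.astype(np.uint8),0,2)[0],key=cv2.contourArea)
    r=cv2.boxPoints(cv2.minAreaRect(cn))+[a,b]
    R=ray(c,r,0.014);print(n,"centre",R.mean(0).round(4),"corners",R[:,:2].round(3).tolist())
    N,l,st,ce=cv2.connectedComponentsWithStats(wh.astype(np.uint8))
    for i in range(1,N):
        if st[i,4]>40:
            ys,xs=np.where(l==i);P=ray(c,np.c_[xs+a,ys+b],0.005);m,v,s=axis(P);t=(P[:,:2]-m)@v
            print("  outl",st[i,4],m.round(4),v.round(3),t.min().round(3),t.max().round(3),"mid",(m+v*(t.min()+t.max())/2).round(4))
E
```

```text
bench z 0.001032213168832296
crow 381 [ 0.6237 -0.1157] ax [-0.933  0.36 ] ext -0.053 0.133 -0.07 0.019 zmax 1.133
blue 188 [0.6383 0.0115] ax [-0.994 -0.108] ext -0.032 0.115 -0.01 0.01 zmax 1.133
clamp 300 [0.6293 0.12  ] ax [-0.944 -0.331] ext -0.059 0.14 -0.036 0.081 zmax 1.133
amber 199 [ 0.4786 -0.1102] ax [0.664 0.748] ext -0.022 0.111 -0.031 0.037 zmax 1.133
trumpet 316 [0.4693 0.0017] ax [-0.994 -0.105] ext -0.054 0.059 -0.02 0.018 zmax 1.133
duck 428 [0.4865 0.1097] ax [-0.98   0.199] ext -0.059 0.041 -0.033 0.102 zmax 1.133
jar 496 [ 0.7478 -0.1096] ax [-0.904  0.427] ext -0.037 0.248 -0.03 0.03 zmax 1.133Traceback (most recent call last):
  File "<stdin>", line 13, in <module>
ValueError: max() iterable argument is empty
```

```bash
python3 - <<'E'
from h import *
c=dict(np.load("top0.npz"));p=c["p"];d=c["d"]
W=cloud(c,d);hsv=cv2.cvtColor(p,cv2.COLOR_RGB2HSV)
print(hsv[230,160],hsv[235,400],hsv[263,172])
box=dict(crow=(325,190,352,240),blue=(278,192,298,224),clamp=(232,187,260,235),amber=(326,256,350,288),trumpet=(280,250,302,304),duck=(238,248,260,290),jar=(320,148,352,178))
for n,(a,b,e,f) in box.items():
    w=W[b:f,a:e].reshape(-1,3);q=w[(w[:,2]>0.007)&(w[:,2]<.1)]
    m,v,s=axis(q);t=(q[:,:2]-m)@v;k=(q[:,:2]-m)@[-v[1],v[0]]
    print(n,len(q),m.round(4),"ax",v.round(3),"ext",t.min().round(3),t.max().round(3),k.min().round(3),k.max().round(3),"zmax",q[:,2].max().round(3),"mid",(m+v*(t.min()+t.max())/2).round(4))
for n,(a,b,e,f) in dict(green=(130,205,215,318),red=(375,205,465,318)).items():
    h=hsv[b:f,a:e].astype(int);wh=(h[...,1]<90)&(h[...,2]>150)
    col=((h[...,0]>50)&(h[...,0]<95)&(h[...,1]>60) if n=="green" else ((h[...,0]<4)|(h[...,0]>172))&(h[...,1]>200))
    cs=cv2.findContours(col.astype(np.uint8),0,2)[0]
    if cs:
        r=cv2.boxPoints(cv2.minAreaRect(max(cs,key=cv2.contourArea)))+[a,b]
        R=ray(c,r,0.014);print(n,"centre",R.mean(0).round(4),"corners",R[:,:2].round(3).tolist())
    N,l,st,ce=cv2.connectedComponentsWithStats(wh.astype(np.uint8))
    for i in range(1,N):
        if st[i,4]>40:
            ys,xs=np.where(l==i);P=ray(c,np.c_[xs+a,ys+b],0.005);m,v,s=axis(P);t=(P[:,:2]-m)@v
            print("  outl",st[i,4],m.round(4),v.round(3),t.min().round(3),t.max().round(3),"mid",(m+v*(t.min()+t.max())/2).round(4))
E
```

```text
[ 59  96 120] [  3 226 223] [ 33  36 240]
crow 378 [ 0.6245 -0.1166] ax [-0.971  0.237] ext -0.052 0.056 -0.028 0.02 zmax 0.036 mid [ 0.6225 -0.1161]
blue 186 [0.6395 0.0116] ax [-0.995 -0.101] ext -0.031 0.029 -0.01 0.01 zmax 0.035 mid [0.6404 0.0117]
clamp 296 [0.6308 0.1217] ax [-0.997 -0.071] ext -0.055 0.047 -0.025 0.024 zmax 0.029 mid [0.6347 0.1219]
amber 195 [ 0.4777 -0.1124] ax [-0.935  0.354] ext -0.03 0.03 -0.009 0.011 zmax 0.033 mid [ 0.4778 -0.1124]
trumpet 314 [0.469  0.0017] ax [-0.994 -0.109] ext -0.045 0.058 -0.019 0.018 zmax 0.047 mid [0.4622 0.001 ]
duck 425 [0.4862 0.1105] ax [-0.996  0.087] ext -0.042 0.04 -0.029 0.028 zmax 0.029 mid [0.4874 0.1104]
jar 492 [ 0.7496 -0.1105] ax [-0.981 -0.196] ext -0.046 0.026 -0.027 0.031 zmax 0.062 mid [ 0.7596 -0.1085]
green centre [0.5004 0.3061 0.014 ] corners [[0.389, 0.384], [0.619, 0.379], [0.611, 0.227], [0.382, 0.234]]
  outl 500 [0.564  0.3004] [0.028 1.   ] -0.052 0.058 mid [0.5641 0.3033]
  outl 356 [0.4999 0.3061] [0.031 1.   ] -0.037 0.038 mid [0.4999 0.3065]
  outl 576 [0.4359 0.3094] [0.031 1.   ] -0.062 0.059 mid [0.4359 0.3076]
red centre [ 0.503  -0.3218  0.014 ] corners [[0.611, -0.238], [0.625, -0.392], [0.395, -0.404], [0.381, -0.253]]
  outl 338 [ 0.5527 -0.3192] [-0.076  0.997] -0.036 0.036 mid [ 0.5527 -0.3191]
  outl 96 [ 0.4486 -0.2759] [-0.997 -0.078] -0.022 0.021 mid [ 0.4491 -0.2759]
  outl 342 [ 0.4531 -0.3277] [-0.069  0.998] -0.052 0.04 mid [ 0.4535 -0.3338]
```

Request:
step_arm([
  {"offset": [0.55,-0.97,0.1],"rotation": [0,0,0],"grip": 1},
  {"offset": [0.55,-0.97,0.1],"rotation": [0,0,0],"grip": 1},
  {"offset": [0.55,-0.97,0.1],"rotation": [0,0,0],"grip": 1},
  {"offset": [0.55,-0.97,0.1],"rotation": [0,0,0],"grip": 1},
  {"offset": [0.55,-0.97,0.1],"rotation": [0,0,0],"grip": 1},
  {"offset": [0.55,-0.97,0.1],"rotation": [0,0,0],"grip": 1},
  {"offset": [0.55,-0.97,0.1],"rotation": [0,0,0],"grip": 1},
  {"offset": [0.55,-0.97,0.1],"rotation": [0,0,0],"grip": 1},
  {"offset": [0.55,-0.97,0.1],"rotation": [0,0,0],"grip": 1},
  {"offset": [0.55,-0.97,0.1],"rotation": [0,0,0],"grip": 1},
])

```text
clock: 0.93
position: [0.3758, 0.3223, 0.2354]
ee_rot: [[-0.946, 0.324, -0.0], [0.324, 0.946, -0.0], [0.0, -0.0, -1.0]]
contact_force: [-0.3, 1.0, -0.4]
width: 0.0941
finger_force: 0.0
```

Request:
step_arm([
  {"offset": [0.55,-0.97,0.1],"rotation": [0,0,0],"grip": 1},
  {"offset": [0.55,-0.97,0.1],"rotation": [0,0,0],"grip": 1},
  {"offset": [0.55,-0.97,0.1],"rotation": [0,0,0],"grip": 1},
  {"offset": [0.55,-0.97,0.1],"rotation": [0,0,0],"grip": 1},
  {"offset": [0.55,-0.97,0.1],"rotation": [0,0,0],"grip": 1},
  {"offset": [0.55,-0.97,0.1],"rotation": [0,0,0],"grip": 1},
  {"offset": [0.55,-0.97,0.1],"rotation": [0,0,0],"grip": 1},
  {"offset": [0.55,-0.97,0.1],"rotation": [0,0,0],"grip": 1},
  {"offset": [0,0,0],"rotation": [0,0,1],"grip": 0.6},
  {"offset": [0,0,0],"rotation": [0,0,0],"grip": 0.6},
])

```text
clock: 1.77
position: [0.5081, 0.0889, 0.2593]
ee_rot: [[-0.97, 0.242, -0.0], [0.242, 0.97, -0.001], [0.0, -0.001, -1.0]]
contact_force: [-1.3, 1.3, 0.3]
width: 0.0839
finger_force: 0.0
```

```bash
python3 - <<'E'
from rig import env
import cv2,numpy as np
s=env.sense();c=env.calibration("wrist");p,d=env.capture("wrist"); cv2.imwrite("pics/w1.png",p[:,:,::-1]); np.savez("w1.npz",p=p,d=d,**c)
print(s["clock"],s["position"],s["ee_rot"],s["width"],s["contact_force"])
E
```

```text
1.7667 [0.50807217 0.08890768 0.25927078] [[-9.70176874e-01  2.42398001e-01 -2.06161671e-04]
 [ 2.42398083e-01  9.70176685e-01 -6.07812158e-04]
 [ 5.26807942e-05 -6.39658493e-04 -9.99999794e-01]] 0.08393083837704386 [-1.32617448  1.26414218  0.25953106]
```

View pics/w1.png

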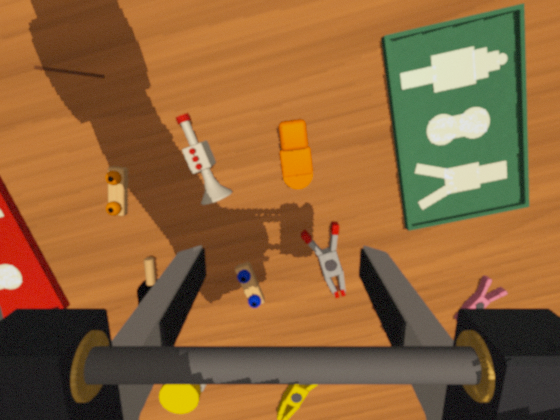

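The wrist view shows the green tray with all three outlines at (455,70), (458,125) and (462,185). The trumpet buttons are near (197,157), amber eyes (116,192), duck (296,152), blue eyes (249,287), and the grey clamp's pivot (331,266). The crow is partly hidden at (150,280).

```bash
cat > meas.py <<'E'
from h import *
def bl(mask,mn=8):
    N,l,st,ce=cv2.connectedComponentsWithStats(mask.astype(np.uint8))
    return [(st[i,4],ce[i]) for i in range(1,N) if st[i,4]>=mn]
def run(f,box):
    c=dict(np.load(f));h=cv2.cvtColor(c["p"],cv2.COLOR_RGB2HSV).astype(int);H,S,V=h[...,0],h[...,1],h[...,2]
    red=((H<4)|(H>172))&(S>150)&(V>90)
    ms=dict(blue=((H>105)&(H<130)&(S>120),.019),amber=((H>8)&(H<24)&(S>200)&(V>170),.019),trumpet=(red,.042),clampred=(red,.01),clampdark=((V<75)&(S<80),.02),green=((S<90)&(V>150),.005),red=((S<90)&(V>150),.005))
    for n,(a,b,e,g) in box.items():
        m,z=ms[n];k=np.zeros(m.shape,bool);k[b:g,a:e]=m[b:g,a:e]
        if n in("green","red"):
            N,l,st,ce=cv2.connectedComponentsWithStats(k.astype(np.uint8))
            for i in range(1,N):
                if st[i,4]>150:
                    ys,xs=np.where(l==i);P=ray(c,np.c_[xs,ys],z);mm,v,s=axis(P);t=(P[:,:2]-mm)@v;kk=(P[:,:2]-mm)@[-v[1],v[0]]
                    print(n,"outl",st[i,4],"centroid",mm.round(4),v.round(3),"mid",(mm+v*(t.min()+t.max())/2+np.array([-v[1],v[0]])*(kk.min()+kk.max())/2).round(4),(t.max()-t.min()).round(3))
        else:
            for s,q in bl(k): print(n,s,q.round(1),ray(c,q,z)[0,:2].round(4))
E
python3 - <<'E'
from meas import *
run("w1.npz",dict(blue=(225,255,275,320),amber=(95,160,135,225),trumpet=(170,105,240,210),clampred=(295,215,350,305),clampdark=(318,250,345,280),green=(390,20,525,225)))
print("top");run("top0.npz",dict(blue=(275,190,300,226),amber=(326,254,350,290),trumpet=(280,250,302,304),clampred=(232,187,260,235),clampdark=(240,205,252,220)))
c=dict(np.load("top0.npz"));h=cv2.cvtColor(c["p"],cv2.COLOR_RGB2HSV)
b=h[188:242,322:356];k=np.zeros(h.shape[:2],bool);k[188:242,322:356]=b[...,2]<60
ys,xs=np.where(k);P=ray(c,np.c_[xs,ys],.015);m,v,s=axis(P);t=(P[:,:2]-m)@v;n=(P[:,:2]-m)@[-v[1],v[0]];print("crow black",len(xs),m,v,t.min(),t.max(),n.min(),n.max())
E
```

```text
blue 114 [243.4 275.9] [0.6185 0.0107]
blue 108 [254.  300.7] [0.6565 0.0145]
amber 48 [109.4 180. ] [ 0.4586 -0.1108]
amber 138 [112.5 208.1] [ 0.4922 -0.1201]
trumpet 50 [183.  117.9] [0.4126 0.0035]
trumpet 14 [191.9 150.9] [0.4486 0.0018]
trumpet 12 [195.5 158.4] [0.4574 0.0032]
trumpet 14 [198.5 166.3] [0.4666 0.0037]
clampred 54 [334.1 228.3] [0.5866 0.1382]
clampred 68 [306.1 237.1] [0.5896 0.101 ]
clampred 12 [342.2 291.8] [0.6769 0.1305]
green outl 3033 centroid [0.4343 0.3097] [0.033 0.999] mid [0.4346 0.3083] 0.121
green outl 1743 centroid [0.4983 0.3067] [0.034 0.999] mid [0.4985 0.3067] 0.075
green outl 2155 centroid [0.5621 0.302 ] [0.043 0.999] mid [0.5628 0.3034] 0.112
top
blue 26 [285.9 200.5] [0.6581 0.0137]
blue 26 [287.5 215.5] [0.6199 0.0096]
amber 27 [339.3 265.5] [ 0.4942 -0.1204]
amber 27 [334.  279.9] [ 0.4585 -0.1066]
clampred 16 [252.1 227.1] [0.5908 0.1001]
clampred 14 [237.1 228.1] [0.5881 0.1387]
crow black 229 [ 0.63586384 -0.1212636 ] [-0.96925597  0.24605458] -0.03831622654793583 0.0337796385605877 -0.016137925260257913 0.01584448056524268
```

Request:
step_arm([
  {"offset": [0.377,-0.688,-0.46],"rotation": [0,0,0],"grip": 0.6},
  {"offset": [0.377,-0.688,-0.46],"rotation": [0,0,0],"grip": 0.6},
  {"offset": [0.377,-0.688,-0.46],"rotation": [0,0,0],"grip": 0.6},
  {"offset": [0.377,-0.688,-0.46],"rotation": [0,0,0],"grip": 0.6},
  {"offset": [0.377,-0.688,-0.46],"rotation": [0,0,0],"grip": 0.6},
  {"offset": [0.377,-0.688,-0.46],"rotation": [0,0,0],"grip": 0.6},
  {"offset": [0.377,-0.688,-0.46],"rotation": [0,0,0],"grip": 0.6},
  {"offset": [0.377,-0.688,-0.46],"rotation": [0,0,0],"grip": 0.6},
  {"offset": [0.377,-0.688,-0.46],"rotation": [0,0,0],"grip": 0.6},
  {"offset": [0.377,-0.688,-0.46],"rotation": [0,0,0],"grip": 0.6},
])

```text
clock: 2.65
position: [0.6208, -0.1136, 0.1204]
ee_rot: [[-0.971, 0.24, -0.001], [0.24, 0.971, 0.001], [0.001, 0.001, -1.0]]
contact_force: [0.7, 0.0, -0.5]
width: 0.0561
finger_force: 0.0
```

```bash
python3 - <<'E'
from rig import env
import cv2,numpy as np
s=env.sense();c=env.calibration("wrist");p,d=env.capture("wrist"); cv2.imwrite("pics/w2.png",p[:,:,::-1]); np.savez("w2.npz",p=p,d=d,**c)
print(s["clock"],s["position"],s["width"],s["contact_force"])
E
```

```text
2.65 [ 0.62083474 -0.11364895  0.12039846] 0.05609194724132626 [ 0.74616954  0.00211352 -0.49407173]
```

View pics/w2.png

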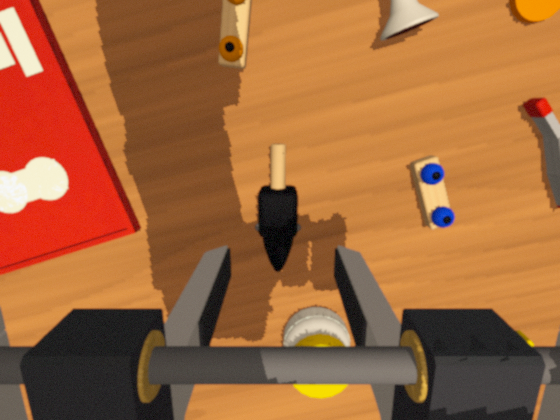

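The crow beak lies straight along the image column: dowel end (277,147), block about (278,208), tip (278,268). It sits between the fingers, and the jar is behind it at (318,350).

```bash
python3 - <<'E'
from h import *
c=dict(np.load("w2.npz"))
for n,q,z in(("dowel end",(277,146),.02),("tip",(278,269),.015),("L rear corner top",(262,188),.03),("R rear corner top",(296,188),.03)):print(n,ray(c,q,z)[0,:2].round(4))
from rig import env
s=env.sense();print(s["position"],s["clock"])
E
```

```text
dowel end [ 0.5682 -0.1037]
tip [ 0.6716 -0.1287]
L rear corner top [ 0.5957 -0.1224]
R rear corner top [ 0.602  -0.0969]
[ 0.6211321  -0.11981961  0.11778372] 2.7
```

Request:
step_arm([
  {"offset": [0,0,-0.7],"rotation": [0,0,0],"grip": 0.6},
  {"offset": [0,0,-0.7],"rotation": [0,0,0],"grip": 0.6},
  {"offset": [0,0,-0.7],"rotation": [0,0,0],"grip": 0.6},
  {"offset": [0,0,0],"rotation": [0,0,0],"grip": 0.6},
  {"offset": [0,0,0],"rotation": [0,0,0],"grip": 0.6},
])

```text
clock: 3.12
position: [0.6195, -0.1133, 0.0576]
ee_rot: [[-0.971, 0.239, -0.003], [0.239, 0.971, 0.001], [0.003, 0.0, -1.0]]
contact_force: [-0.3, -0.2, 0.6]
width: 0.0565
finger_force: 0.0
```

Request:
step_arm([
  {"offset": [0.02,-0.12,-0.6],"rotation": [0,0,0],"grip": 0.6},
  {"offset": [0,0,-0.6],"rotation": [0,0,0],"grip": 0.6},
  {"offset": [0,0,-0.56],"rotation": [0,0,0],"grip": 0.6},
  {"offset": [0,0,0],"rotation": [0,0,0],"grip": 0.6},
  {"offset": [0,0,0],"rotation": [0,0,0],"grip": 0.6},
])

```text
clock: 3.53
position: [0.6215, -0.1181, 0.0065]
ee_rot: [[-0.971, 0.24, 0.0], [0.24, 0.971, 0.0], [-0.0, 0.0, -1.0]]
contact_force: [0.8, 0.4, -0.6]
width: 0.0567
finger_force: 0.0
```

Request:
step_arm([
  {"offset": [0,0,0],"rotation": [0,0,0],"grip": 0.2},
  {"offset": [0,0,0],"rotation": [0,0,0],"grip": 0.2},
  {"offset": [0,0,0],"rotation": [0,0,0],"grip": 0.2},
  {"offset": [0,0,0],"rotation": [0,0,0],"grip": 0.2},
  {"offset": [0,0,0],"rotation": [0,0,0],"grip": 0.2},
  {"offset": [0,0,0],"rotation": [0,0,0],"grip": 0.2},
], grip_force=20)

```text
clock: 4.03
position: [0.6218, -0.1188, 0.0066]
ee_rot: [[-0.971, 0.24, 0.001], [0.24, 0.971, -0.0], [-0.001, 0.0, -1.0]]
contact_force: [-0.2, 1.3, 5.3]
width: 0.0315
finger_force: 20.0
```

Request:
step_arm([
  {"offset": [0,0,0.5],"rotation": [0,0,0],"grip": 0.2},
  {"offset": [0,0,0.9],"rotation": [0,0,0],"grip": 0.2},
  {"offset": [0,0,0.9],"rotation": [0,0,0],"grip": 0.2},
  {"offset": [-0.389,0.89,0.4],"rotation": [0,0,-0.973],"grip": 0.2},
  {"offset": [-0.389,0.89,0.1],"rotation": [0,0,-0.973],"grip": 0.2},
  {"offset": [-0.389,0.89,0.1],"rotation": [0,0,-0.973],"grip": 0.2},
  {"offset": [-0.389,0.89,0.1],"rotation": [0,0,-0.973],"grip": 0.2},
  {"offset": [-0.389,0.89,0],"rotation": [0,0,-0.973],"grip": 0.2},
  {"offset": [-0.389,0.89,0],"rotation": [0,0,-0.973],"grip": 0.2},
  {"offset": [-0.389,0.89,0],"rotation": [0,0,-0.973],"grip": 0.2},
])

```text
clock: 4.87
position: [0.5387, 0.0692, 0.0957]
ee_rot: [[-0.666, 0.746, -0.0], [0.746, 0.666, 0.0], [0.0, -0.0, -1.0]]
contact_force: [0.3, -0.1, -0.6]
width: 0.0316
finger_force: 20.0
```

Request:
step_arm([
  {"offset": [-0.389,0.89,0],"rotation": [0,0,-0.973],"grip": 0.2},
  {"offset": [-0.389,0.89,0],"rotation": [0,0,-0.973],"grip": 0.2},
  {"offset": [-0.389,0.89,0],"rotation": [0,0,-0.973],"grip": 0.2},
  {"offset": [-0.389,0.89,0],"rotation": [0,0,-0.973],"grip": 0.2},
  {"offset": [-0.389,0.89,0],"rotation": [0,0,-0.973],"grip": 0.2},
  {"offset": [-0.389,0.89,0],"rotation": [0,0,-0.973],"grip": 0.2},
  {"offset": [-0.389,0.89,0],"rotation": [0,0,-0.973],"grip": 0.2},
  {"offset": [-0.389,0.89,0],"rotation": [0,0,-0.973],"grip": 0.2},
  {"offset": [-0.389,0.89,0],"rotation": [0,0,-0.973],"grip": 0.2},
  {"offset": [0,0,0],"rotation": [0,0,0],"grip": 0.2},
])

```text
clock: 5.7
position: [0.4303, 0.3155, 0.0948]
ee_rot: [[0.024, 1.0, -0.003], [1.0, -0.024, 0.003], [0.003, -0.003, -1.0]]
contact_force: [-0.9, -0.3, -1.2]
width: 0.0314
finger_force: 20.0
```

```bash
python3 - <<'E'
from rig import env
import cv2,numpy as np
for i in range(5):
    c=env.calibration("wrist");s=env.sense();p,d=env.capture("wrist");print(s["clock"],s["position"].round(4),s["ee_rot"][:,1].round(4),s["contact_force"].round(1))
cv2.imwrite("pics/w3.png",p[:,:,::-1]); np.savez("w3.npz",p=p,d=d,**c)
E
```

```text
5.7 [0.4303 0.3155 0.0948] [ 0.9997 -0.0235 -0.0033] [-0.9 -0.3 -1.2]
5.75 [0.432  0.3121 0.095 ] [ 0.9997 -0.0232 -0.0016] [-0.5 -1.  -0.5]
5.8 [0.4335 0.3095 0.0953] [ 9.997e-01 -2.600e-02 -3.000e-04] [ 0.9 -0.8 -0.4]
5.85 [0.4344 0.308  0.0956] [ 9.996e-01 -2.880e-02  2.000e-04] [-0.4 -0.7 -0.4]
5.9 [0.4349 0.3072 0.0957] [ 9.995e-01 -3.090e-02  5.000e-04] [0.  0.  0.2]
```

View pics/w3.png

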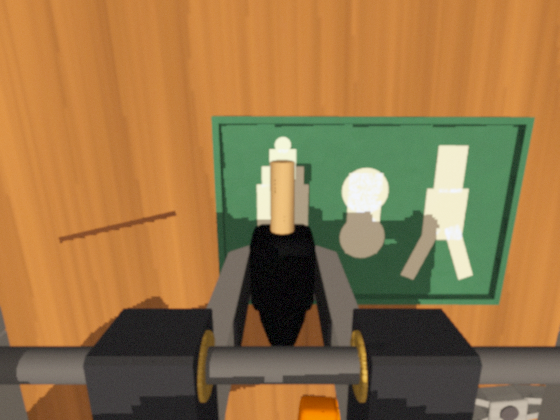

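The held crow sits over its outline with the dowel end at (283,163) and the rear block edge at about row 228. The eye outline is at (363,212) and the clamp outline at (448,210).

```bash
python3 - <<'E'
from meas import *
from rig import env
c=dict(np.load("w3.npz"))
for n,q,z in(("dowel end",(283,162),.107),("rear L top",(254,229),.119),("rear R top",(312,229),.119)):print(n,ray(c,q,z)[0,:2].round(4))
for n,q in(("dowel-outl mouth",(283,137)),("eyes top",(363,168)),("clamp jaw L",(438,147)),("clamp jaw R",(468,147)),("rimTL",(213,117)),("rimTR",(531,119)),("rimBR",(499,306))):print(n,ray(c,q,.014 if "rim" in n else .005)[0,:2].round(4))
s=env.sense();print(s["position"],s["ee_rot"][:,1])
E
```

```text
dowel end [0.4367 0.3644]
rear L top [0.4225 0.3356]
rear R top [0.4492 0.3348]
dowel-outl mouth [0.4371 0.3684]
eyes top [0.4973 0.3434]
clamp jaw L [0.553  0.3575]
clamp jaw R [0.5755 0.3568]
rimTL [0.388  0.3845]
rimTR [0.6133 0.3762]
rimBR [0.6111 0.2269]
[0.43517835 0.30677906 0.09579016] [ 9.99483846e-01 -3.21227802e-02  4.11228168e-04]
```

Request:
step_arm([
  {"offset": [-0.02,-0.04,-0.8],"rotation": [0,0,0],"grip": 0.2},
  {"offset": [0,0,-0.8],"rotation": [0,0,0],"grip": 0.2},
  {"offset": [0,0,-0.7],"rotation": [0,0,0],"grip": 0.2},
  {"offset": [0,0,-0.2],"rotation": [0,0,0],"grip": 0.2},
  {"offset": [0,0,0],"rotation": [0,0,0],"grip": 0.2},
  {"offset": [0,0,0],"rotation": [0,0,0],"grip": 0.2},
  {"offset": [0,0,-0.1],"rotation": [0,0,0],"grip": 0.2},
  {"offset": [0,0,-0.1],"rotation": [0,0,0],"grip": 0.2},
  {"offset": [0,0,0],"rotation": [0,0,0],"grip": 0.2},
  {"offset": [0,0,0],"rotation": [0,0,0],"grip": 0.2},
])

```text
clock: 6.78
position: [0.434, 0.3074, 0.0151]
ee_rot: [[0.03, 1.0, 0.0], [1.0, -0.03, 0.001], [0.001, 0.0, -1.0]]
contact_force: [0.1, 0.3, -0.6]
width: 0.0318
finger_force: 20.0
```

Request:
step_arm([
  {"offset": [0,0,-0.06],"rotation": [0,0,0],"grip": 0.2},
  {"offset": [0,0,-0.06],"rotation": [0,0,0],"grip": 0.2},
  {"offset": [0,0,0],"rotation": [0,0,0],"grip": 0.2},
  {"offset": [0,0,0],"rotation": [0,0,0],"grip": 0.2},
  {"offset": [0,0,0],"rotation": [0,0,0],"grip": 0.2},
])

```text
clock: 7.2
position: [0.4341, 0.3075, 0.0115]
ee_rot: [[0.03, 1.0, 0.0], [1.0, -0.03, 0.001], [0.001, 0.0, -1.0]]
contact_force: [-1.2, -0.1, 5.5]
width: 0.0323
finger_force: 20.0
```

Request:
step_arm([
  {"offset": [0,0,0],"rotation": [0,0,0],"grip": 0.55},
  {"offset": [0,0,0],"rotation": [0,0,0],"grip": 0.55},
  {"offset": [0,0,0],"rotation": [0,0,0],"grip": 0.55},
  {"offset": [0,0,0.3],"rotation": [0,0,0],"grip": 0.55},
  {"offset": [0,0,0.9],"rotation": [0,0,0],"grip": 0.55},
  {"offset": [0,0,0.9],"rotation": [0,0,0],"grip": 0.55},
  {"offset": [0,0,0.9],"rotation": [0,0,0],"grip": 0.55},
  {"offset": [0.4,-0.579,0.2],"rotation": [0,0,-0.968],"grip": 0.55},
  {"offset": [0.4,-0.579,0],"rotation": [0,0,-0.968],"grip": 0.55},
  {"offset": [0.4,-0.579,0],"rotation": [0,0,-0.968],"grip": 0.55},
])

```text
clock: 8.03
position: [0.4705, 0.2552, 0.1086]
ee_rot: [[0.283, 0.959, 0.002], [0.959, -0.283, 0.002], [0.002, 0.001, -1.0]]
contact_force: [-0.8, 0.0, -0.4]
width: 0.052
finger_force: 0.0
```

Request:
step_arm([
  {"offset": [0.4,-0.579,0],"rotation": [0,0,-0.968],"grip": 0.45},
  {"offset": [0.4,-0.579,0],"rotation": [0,0,-0.968],"grip": 0.45},
  {"offset": [0.4,-0.579,0],"rotation": [0,0,-0.968],"grip": 0.45},
  {"offset": [0.4,-0.579,0],"rotation": [0,0,-0.968],"grip": 0.45},
  {"offset": [0.4,-0.579,0],"rotation": [0,0,-0.968],"grip": 0.45},
  {"offset": [0.4,-0.579,0],"rotation": [0,0,-0.968],"grip": 0.45},
  {"offset": [0.4,-0.579,0],"rotation": [0,0,-0.968],"grip": 0.45},
  {"offset": [0.4,-0.579,0],"rotation": [0,0,-0.968],"grip": 0.45},
  {"offset": [0.4,-0.579,0],"rotation": [0,0,-0.968],"grip": 0.45},
  {"offset": [0.4,-0.579,0],"rotation": [0,0,-0.968],"grip": 0.45},
])

```text
clock: 8.87
position: [0.5902, 0.0807, 0.1076]
ee_rot: [[0.906, 0.424, 0.0], [0.424, -0.906, 0.0], [0.0, -0.0, -1.0]]
contact_force: [1.1, 0.2, -0.9]
width: 0.0426
finger_force: 0.0
```

Request:
step_arm([
  {"offset": [0.4,-0.579,0],"rotation": [0,0,-0.968],"grip": 0.45},
  {"offset": [0.4,-0.579,0],"rotation": [0,0,-0.968],"grip": 0.45},
  {"offset": [0.4,-0.579,0],"rotation": [0,0,-0.968],"grip": 0.45},
  {"offset": [0.4,-0.579,0],"rotation": [0,0,-0.968],"grip": 0.45},
  {"offset": [0,0,0],"rotation": [0,0,0],"grip": 0.45},
  {"offset": [0,0,0],"rotation": [0,0,0],"grip": 0.45},
  {"offset": [0,0,0],"rotation": [0,0,0],"grip": 0.45},
  {"offset": [0,0,0],"rotation": [0,0,0],"grip": 0.45},
])

```text
clock: 9.53
position: [0.6372, 0.0136, 0.107]
ee_rot: [[0.994, 0.107, -0.001], [0.107, -0.994, 0.001], [-0.001, -0.001, -1.0]]
contact_force: [0.8, -0.1, -0.9]
width: 0.0419
finger_force: 0.0
```

```bash
cat > look.py <<'E'
from rig import env
import cv2,numpy as np,sys
f=sys.argv[1];cam=sys.argv[2] if len(sys.argv)>2 else "wrist"
c=env.calibration(cam);p,d=env.capture(cam);s=env.sense()
cv2.imwrite(f"pics/{f}.png",p[:,:,::-1]);np.savez(f+".npz",p=p,d=d,**c)
print(s["clock"],s["position"].round(4),s["ee_rot"][:,1].round(4),s["width"])
E
python3 look.py w4; python3 - <<'E'
from meas import *
run("w4.npz",dict(blue=(150,50,420,330)))
E
```

```text
9.5833 [0.6373 0.0137 0.1071] [ 0.1065 -0.9943 -0.0014] 0.04183463870175406
blue 330 [285.2 190.5] [0.657  0.0146]
blue 316 [284.9 237.1] [0.6192 0.0107]
```

Request:
step_arm([
  {"offset": [0.03,-0.03,-0.9],"rotation": [0,0,0],"grip": 0.45},
  {"offset": [0,0,-0.9],"rotation": [0,0,0],"grip": 0.45},
  {"offset": [0,0,-0.9],"rotation": [0,0,0],"grip": 0.45},
  {"offset": [0,0,-0.5],"rotation": [0,0,0],"grip": 0.45},
  {"offset": [0,0,-0.13],"rotation": [0,0,0],"grip": 0.45},
  {"offset": [0,0,0],"rotation": [0,0,0],"grip": 0.45},
  {"offset": [0,0,0],"rotation": [0,0,0],"grip": 0.45},
  {"offset": [0,0,0],"rotation": [0,0,0],"grip": 0.45},
])

```text
clock: 10.25
position: [0.6399, 0.0107, 0.0089]
ee_rot: [[0.995, 0.104, 0.003], [0.104, -0.995, -0.0], [0.003, 0.001, -1.0]]
contact_force: [-0.2, 0.2, 0.0]
width: 0.042
finger_force: 0.0
```

Request:
step_arm([
  {"offset": [0,0,-0.15],"rotation": [0,0,0],"grip": 0.45},
  {"offset": [0,0,0],"rotation": [0,0,0],"grip": 0.45},
  {"offset": [0,0,0],"rotation": [0,0,0],"grip": 0.45},
  {"offset": [0,0,0],"rotation": [0,0,0],"grip": 0.45},
])

```text
clock: 10.58
position: [0.6389, 0.011, 0.003]
ee_rot: [[0.995, 0.104, 0.0], [0.104, -0.995, 0.0], [0.0, 0.0, -1.0]]
contact_force: [-0.2, -0.0, 0.3]
width: 0.0423
finger_force: 0.0
```

```bash
python3 look.py w5; python3 - <<'E'
from meas import *
run("w5.npz",dict(blue=(150,50,420,330)))
E
```

```text
10.6333 [0.6389 0.011  0.0029] [ 0.1043 -0.9945  0.    ] 0.04248523675419503
blue 851 [280.9 239.7] [0.6573 0.0147]
blue 804 [280.9 309. ] [0.6194 0.0107]
```

Request:
step_arm([
  {"offset": [0,0,0],"rotation": [0,0,0],"grip": 0.1},
  {"offset": [0,0,0],"rotation": [0,0,0],"grip": 0.1},
  {"offset": [0,0,0],"rotation": [0,0,0],"grip": 0.1},
  {"offset": [0,0,0],"rotation": [0,0,0],"grip": 0.1},
  {"offset": [0,0,0],"rotation": [0,0,0],"grip": 0.1},
  {"offset": [0,0,0],"rotation": [0,0,0],"grip": 0.1},
])

```text
clock: 11.13
position: [0.6388, 0.011, 0.0027]
ee_rot: [[0.995, 0.104, -0.0], [0.104, -0.995, -0.0], [-0.0, 0.0, -1.0]]
contact_force: [0.6, 0.2, 0.2]
width: 0.0198
finger_force: 20.0
```

Request:
step_arm([
  {"offset": [0,0,0.5],"rotation": [0,0,0],"grip": 0.1},
  {"offset": [0,0,0.9],"rotation": [0,0,0],"grip": 0.1},
  {"offset": [0,0,0.9],"rotation": [0,0,0],"grip": 0.1},
  {"offset": [-0.274,0.58,0.3],"rotation": [0,0,0.966],"grip": 0.1},
  {"offset": [-0.274,0.58,0.2],"rotation": [0,0,0.966],"grip": 0.1},
  {"offset": [-0.274,0.58,0],"rotation": [0,0,0.966],"grip": 0.1},
  {"offset": [-0.274,0.58,0],"rotation": [0,0,0.966],"grip": 0.1},
  {"offset": [-0.274,0.58,0],"rotation": [0,0,0.966],"grip": 0.1},
  {"offset": [-0.274,0.58,0],"rotation": [0,0,0.966],"grip": 0.1},
  {"offset": [-0.274,0.58,0],"rotation": [0,0,0.966],"grip": 0.1},
])

```text
clock: 11.97
position: [0.581, 0.1335, 0.0879]
ee_rot: [[0.766, 0.643, 0.001], [0.643, -0.766, 0.0], [0.001, 0.001, -1.0]]
contact_force: [-0.0, 0.6, -0.6]
width: 0.0198
finger_force: 20.0
```

Request:
step_arm([
  {"offset": [-0.274,0.58,0],"rotation": [0,0,0.966],"grip": 0.1},
  {"offset": [-0.274,0.58,0],"rotation": [0,0,0.966],"grip": 0.1},
  {"offset": [-0.274,0.58,0],"rotation": [0,0,0.966],"grip": 0.1},
  {"offset": [-0.274,0.58,0],"rotation": [0,0,0.966],"grip": 0.1},
  {"offset": [-0.274,0.58,0],"rotation": [0,0,0.966],"grip": 0.1},
  {"offset": [-0.274,0.58,0],"rotation": [0,0,0.966],"grip": 0.1},
  {"offset": [-0.274,0.58,0],"rotation": [0,0,0.966],"grip": 0.1},
  {"offset": [-0.274,0.58,0],"rotation": [0,0,0.966],"grip": 0.1},
  {"offset": [-0.274,0.58,0],"rotation": [0,0,0.966],"grip": 0.1},
  {"offset": [-0.274,0.58,0],"rotation": [0,0,0.966],"grip": 0.1},
])

```text
clock: 12.8
position: [0.499, 0.3074, 0.0879]
ee_rot: [[0.03, 1.0, 0.001], [1.0, -0.03, 0.0], [0.0, 0.001, -1.0]]
contact_force: [-0.1, -0.3, -0.8]
width: 0.0201
finger_force: 20.0
```

Request:
step_arm([
  {"offset": [0,0,0],"rotation": [0,0,0],"grip": 0.1},
  {"offset": [0,0,0],"rotation": [0,0,0],"grip": 0.1},
  {"offset": [0,0,0],"rotation": [0,0,0],"grip": 0.1},
  {"offset": [0,0,0],"rotation": [0,0,0],"grip": 0.1},
  {"offset": [0,0,0],"rotation": [0,0,0],"grip": 0.1},
])

```text
clock: 13.22
position: [0.4999, 0.3052, 0.087]
ee_rot: [[0.036, 0.999, 0.001], [0.999, -0.036, -0.001], [-0.001, 0.001, -1.0]]
contact_force: [-0.5, 0.0, 0.5]
width: 0.0196
finger_force: 20.0
```

```bash
python3 look.py w6
```

```text
13.2667 [0.4997 0.3055 0.0868] [ 9.994e-01 -3.570e-02  5.000e-04] 0.019876785329162785
```

View pics/w6.png

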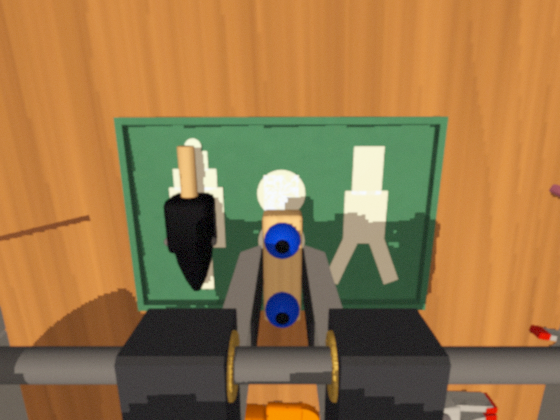

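The blue eyes are held with beads at (283,240) and (281,310) above the middle outline. The crow lies in its place with dowel end (187,148) and tip (197,288).

```bash
python3 - <<'E'
from meas import *
c=dict(np.load("w6.npz"))
for n,q,z in(("crow dowel",(187,148),.025),("crow tip",(197,288),.02),("bead1",(283,240),.103),("bead2",(281,310),.103),("TL",(117,118),.014),("TR",(446,118),.014),("eye outl top",(281,170),.005),("eye outl left",(257,192),.005),("eye outl right",(305,192),.005),("clamp jaw end",(368,147),.005)):print(n,ray(c,q,z)[0,:2].round(4))
E
```

```text
crow dowel [0.4378 0.3637]
crow tip [0.4325 0.2571]
bead1 [0.5006 0.3251]
bead2 [0.4982 0.2866]
TL [0.3892 0.3846]
TR [0.6144 0.3765]
eye outl top [0.5001 0.3433]
eye outl left [0.4814 0.3273]
eye outl right [0.5175 0.326 ]
clamp jaw end [0.5637 0.3578]
```

Request:
step_arm([
  {"offset": [-0.01,0.02,-0.9],"rotation": [0,0,0],"grip": 0.1},
  {"offset": [0,0,-0.9],"rotation": [0,0,0],"grip": 0.1},
  {"offset": [0,0,-0.4],"rotation": [0,0,0],"grip": 0.1},
  {"offset": [0,0,-0.2],"rotation": [0,0,0],"grip": 0.1},
  {"offset": [0,0,-0.1],"rotation": [0,0,0],"grip": 0.1},
  {"offset": [0,0,0],"rotation": [0,0,0],"grip": 0.1},
  {"offset": [0,0,0],"rotation": [0,0,0],"grip": 0.1},
  {"offset": [0,0,0],"rotation": [0,0,0],"grip": 0.1},
  {"offset": [0,0,0],"rotation": [0,0,0],"grip": 0.1},
])

```text
clock: 14.02
position: [0.4994, 0.3078, 0.0127]
ee_rot: [[0.033, 0.999, 0.001], [0.999, -0.033, 0.001], [0.001, 0.001, -1.0]]
contact_force: [0.0, 0.3, 0.8]
width: 0.0199
finger_force: 20.0
```

Request:
step_arm([
  {"offset": [0,-0.03,-0.08],"rotation": [0,0,0],"grip": 0.1},
  {"offset": [0,0,-0.07],"rotation": [0,0,0],"grip": 0.1},
  {"offset": [0,0,0],"rotation": [0,0,0],"grip": 0.1},
  {"offset": [0,0,0],"rotation": [0,0,0],"grip": 0.1},
  {"offset": [0,0,0],"rotation": [0,0,0],"grip": 0.1},
])

```text
clock: 14.43
position: [0.499, 0.3066, 0.0075]
ee_rot: [[0.033, 0.999, 0.001], [0.999, -0.033, 0.0], [0.0, 0.001, -1.0]]
contact_force: [-0.3, -0.4, 4.6]
width: 0.0201
finger_force: 20.0
```

Request:
step_arm([
  {"offset": [0,0,0],"rotation": [0,0,0],"grip": 0.4},
  {"offset": [0,0,0],"rotation": [0,0,0],"grip": 0.4},
  {"offset": [0,0,0],"rotation": [0,0,0],"grip": 0.4},
  {"offset": [0,0,0.3],"rotation": [0,0,0],"grip": 0.4},
  {"offset": [0,0,0.9],"rotation": [0,0,0],"grip": 0.4},
  {"offset": [0,0,0.9],"rotation": [0,0,0],"grip": 0.4},
  {"offset": [0,0,0.9],"rotation": [0,0,0],"grip": 0.4},
  {"offset": [0.268,-0.362,0.2],"rotation": [0,0,-0.985],"grip": 0.48},
  {"offset": [0.268,-0.362,0],"rotation": [0,0,-0.985],"grip": 0.48},
  {"offset": [0.268,-0.362,0],"rotation": [0,0,-0.985],"grip": 0.48},
])

```text
clock: 15.27
position: [0.5235, 0.2742, 0.1048]
ee_rot: [[0.29, 0.957, 0.002], [0.957, -0.29, 0.002], [0.002, 0.001, -1.0]]
contact_force: [-0.5, -0.9, -1.2]
width: 0.0453
finger_force: 0.0
```

Request:
step_arm([
  {"offset": [0.268,-0.362,0],"rotation": [0,0,-0.985],"grip": 0.48},
  {"offset": [0.268,-0.362,0],"rotation": [0,0,-0.985],"grip": 0.48},
  {"offset": [0.268,-0.362,0],"rotation": [0,0,-0.985],"grip": 0.48},
  {"offset": [0.268,-0.362,0],"rotation": [0,0,-0.985],"grip": 0.48},
  {"offset": [0.268,-0.362,0],"rotation": [0,0,-0.985],"grip": 0.48},
  {"offset": [0.268,-0.362,0],"rotation": [0,0,-0.985],"grip": 0.48},
  {"offset": [0.268,-0.362,0],"rotation": [0,0,-0.985],"grip": 0.48},
  {"offset": [0.268,-0.362,0],"rotation": [0,0,-0.985],"grip": 0.48},
  {"offset": [0.268,-0.362,0],"rotation": [0,0,-0.985],"grip": 0.48},
  {"offset": [0.268,-0.362,0],"rotation": [0,0,-0.985],"grip": 0.48},
])

```text
clock: 16.1
position: [0.6035, 0.165, 0.1037]
ee_rot: [[0.915, 0.404, 0.0], [0.404, -0.915, 0.0], [0.0, -0.0, -1.0]]
contact_force: [0.3, 0.3, -0.4]
width: 0.0452
finger_force: 0.0
```

Request:
step_arm([
  {"offset": [0.268,-0.362,0],"rotation": [0,0,-0.985],"grip": 0.48},
  {"offset": [0.268,-0.362,0],"rotation": [0,0,-0.985],"grip": 0.48},
  {"offset": [0.268,-0.362,0],"rotation": [0,0,-0.985],"grip": 0.48},
  {"offset": [0.268,-0.362,0],"rotation": [0,0,-0.985],"grip": 0.48},
  {"offset": [0,0,0],"rotation": [0,0,0],"grip": 0.48},
  {"offset": [0,0,0],"rotation": [0,0,0],"grip": 0.48},
  {"offset": [0,0,0],"rotation": [0,0,0],"grip": 0.48},
  {"offset": [0,0,0],"rotation": [0,0,0],"grip": 0.48},
  {"offset": [0,0,0],"rotation": [0,0,0],"grip": 0.48},
])

```text
clock: 16.85
position: [0.6349, 0.1231, 0.1032]
ee_rot: [[0.997, 0.078, -0.0], [0.078, -0.997, 0.001], [-0.0, -0.001, -1.0]]
contact_force: [-0.2, 0.6, -0.6]
width: 0.0449
finger_force: 0.0
```

```bash
python3 look.py w7
```

```text
16.9 [0.635  0.123  0.1033] [ 7.80e-02 -9.97e-01 -8.00e-04] 0.04493727647176058
```

View pics/w7.png

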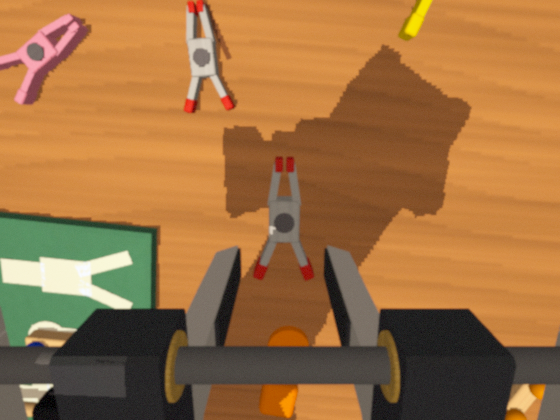

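Clamp under the gripper: jaw tips (280,160)/(291,160), pivot (284,222), handle ends (259,277)/(308,277). The other grey clamp is at (203,55).

```bash
python3 - <<'E'
from meas import *
c=dict(np.load("w7.npz"))
run("w7.npz",dict(clampred=(180,0,325,290),clampdark=(190,30,310,240)))
a=lambda u,v,z=.012: ray(c,(u,v),z)[0,:2]
j=a(285,157);h=(a(256,279)+a(312,279))/2;print("jaw",j,"handle",h,"len",np.linalg.norm(j-h),"mid",(j+h)/2)
print("block corners top",a(269,204,.02),a(300,204,.02),a(269,238,.02),a(300,238,.02))
j=a(195,0);h=(a(189,112)+a(230,109))/2;print("other len",np.linalg.norm(j-h))
E
```

```text
clampred 129 [195.6   7.2] [0.7765 0.1948]
clampred 90 [227.3 102.1] [0.7162 0.171 ]
clampred 101 [190.3 105.3] [0.7118 0.1979]
clampred 80 [278.5 164.4] [0.6735 0.1302]
clampred 87 [289.9 164.7] [0.674  0.1214]
clampred 130 [306.9 270.8] [0.5866 0.0997]
clampred 133 [259.4 270.7] [0.5835 0.1393]
clampdark 235 [283.6 222.7] [0.6303 0.1228]
jaw [0.67986898 0.12568024] handle [0.57854917 0.11829339] len 0.10158872990153675 mid [0.62920907 0.12198682]
block corners top [0.6443457  0.13508432] [0.64620934 0.11153764] [0.61686438 0.13319464] [0.61878203 0.10899053]
other len 0.07204521456384086
```

Request:
step_arm([
  {"offset": [-0.13,-0.02,-0.9],"rotation": [0,0,0],"grip": 0.48},
  {"offset": [0,0,-0.9],"rotation": [0,0,0],"grip": 0.48},
  {"offset": [0,0,-0.9],"rotation": [0,0,0],"grip": 0.48},
  {"offset": [0,0,-0.5],"rotation": [0,0,0],"grip": 0.48},
  {"offset": [0,0,-0.05],"rotation": [0,0,0],"grip": 0.48},
  {"offset": [0,0,0],"rotation": [0,0,0],"grip": 0.48},
  {"offset": [0,0,0],"rotation": [0,0,0],"grip": 0.48},
  {"offset": [0,0,0],"rotation": [0,0,0],"grip": 0.48},
  {"offset": [0,0,0],"rotation": [0,0,0],"grip": 0.48},
])

```text
clock: 17.65
position: [0.6326, 0.1213, 0.0072]
ee_rot: [[0.997, 0.076, 0.002], [0.076, -0.997, 0.0], [0.002, -0.0, -1.0]]
contact_force: [0.5, 0.2, 0.0]
width: 0.0454
finger_force: 0.0
```

Request:
step_arm([
  {"offset": [-0.05,0.03,-0.12],"rotation": [0,0,0],"grip": 0.48},
  {"offset": [0,0,0],"rotation": [0,0,0],"grip": 0.48},
  {"offset": [0,0,0],"rotation": [0,0,0],"grip": 0.48},
  {"offset": [0,0,0],"rotation": [0,0,0],"grip": 0.15},
  {"offset": [0,0,0],"rotation": [0,0,0],"grip": 0.15},
  {"offset": [0,0,0],"rotation": [0,0,0],"grip": 0.15},
  {"offset": [0,0,0],"rotation": [0,0,0],"grip": 0.15},
  {"offset": [0,0,0],"rotation": [0,0,0],"grip": 0.15},
  {"offset": [0,0,0],"rotation": [0,0,0],"grip": 0.15},
  {"offset": [0,0,0],"rotation": [0,0,0],"grip": 0.15},
], grip_force=25)

```text
clock: 18.48
position: [0.63, 0.1221, 0.0021]
ee_rot: [[0.997, 0.076, 0.0], [0.076, -0.997, -0.0], [0.0, 0.0, -1.0]]
contact_force: [-0.8, -0.5, 0.3]
width: 0.024
finger_force: 25.0
```

Request:
step_arm([
  {"offset": [0,0,0.5],"rotation": [0,0,0],"grip": 0.15},
  {"offset": [0,0,0.9],"rotation": [0,0,0],"grip": 0.15},
  {"offset": [0,0,0.9],"rotation": [0,0,0],"grip": 0.15},
  {"offset": [-0.133,0.358,0.3],"rotation": [0,0,0.985],"grip": 0.15},
  {"offset": [-0.133,0.358,0.2],"rotation": [0,0,0.985],"grip": 0.15},
  {"offset": [-0.133,0.358,0],"rotation": [0,0,0.985],"grip": 0.15},
  {"offset": [-0.133,0.358,0],"rotation": [0,0,0.985],"grip": 0.15},
  {"offset": [-0.133,0.358,0],"rotation": [0,0,0.985],"grip": 0.15},
  {"offset": [-0.133,0.358,0],"rotation": [0,0,0.985],"grip": 0.15},
  {"offset": [-0.133,0.358,0],"rotation": [0,0,0.985],"grip": 0.15},
])

```text
clock: 19.32
position: [0.6018, 0.1978, 0.0871]
ee_rot: [[0.776, 0.63, 0.0], [0.63, -0.776, 0.0], [0.0, 0.0, -1.0]]
contact_force: [-0.1, -0.1, -0.6]
width: 0.0235
finger_force: 25.0
```

Request:
step_arm([
  {"offset": [-0.133,0.358,0],"rotation": [0,0,0.985],"grip": 0.15},
  {"offset": [-0.133,0.358,0],"rotation": [0,0,0.985],"grip": 0.15},
  {"offset": [-0.133,0.358,0],"rotation": [0,0,0.985],"grip": 0.15},
  {"offset": [-0.133,0.358,0],"rotation": [0,0,0.985],"grip": 0.15},
  {"offset": [-0.133,0.358,0],"rotation": [0,0,0.985],"grip": 0.15},
  {"offset": [-0.133,0.358,0],"rotation": [0,0,0.985],"grip": 0.15},
  {"offset": [-0.133,0.358,0],"rotation": [0,0,0.985],"grip": 0.15},
  {"offset": [-0.133,0.358,0],"rotation": [0,0,0.985],"grip": 0.15},
  {"offset": [-0.133,0.358,0],"rotation": [0,0,0.985],"grip": 0.15},
  {"offset": [-0.133,0.358,0],"rotation": [0,0,0.985],"grip": 0.15},
])

```text
clock: 20.15
position: [0.5621, 0.3049, 0.0871]
ee_rot: [[0.03, 1.0, 0.001], [1.0, -0.03, -0.0], [-0.0, 0.001, -1.0]]
contact_force: [0.3, -0.3, -0.9]
width: 0.0241
finger_force: 25.0
```

Request:
step_arm([
  {"offset": [0,0,0],"rotation": [0,0,0],"grip": 0.15},
  {"offset": [0,0,0],"rotation": [0,0,0],"grip": 0.15},
  {"offset": [0,0,0],"rotation": [0,0,0],"grip": 0.15},
  {"offset": [0,0,0],"rotation": [0,0,0],"grip": 0.15},
  {"offset": [0,0,0],"rotation": [0,0,0],"grip": 0.15},
])

```text
clock: 20.57
position: [0.5626, 0.3036, 0.0862]
ee_rot: [[0.036, 0.999, 0.0], [0.999, -0.036, -0.001], [-0.001, 0.0, -1.0]]
contact_force: [0.1, -0.2, -0.9]
width: 0.024
finger_force: 25.0
```

```bash
python3 look.py w8
```

```text
20.6167 [0.5625 0.3038 0.0862] [ 9.994e-01 -3.520e-02  2.000e-04] 0.02372497416462541
```

View pics/w8.png

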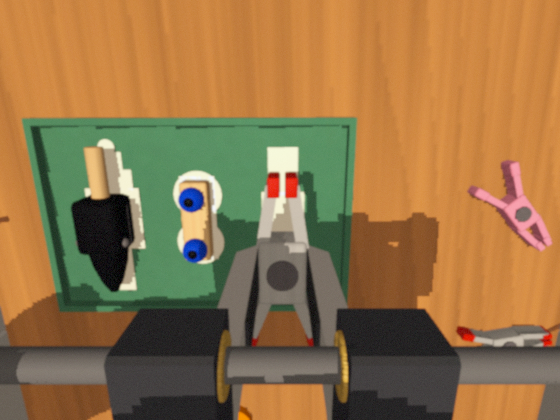

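Both green-tray items sit on their outlines (eye beads at (191,200) and (195,250)). The held clamp has its jaw end at (282,173) and pivot at (283,275), pointing the same way as its outline.

```bash
python3 - <<'E'
from meas import *
c=dict(np.load("w8.npz"))
for n,q,z in(("jaw end",(282,173),.096),("pivot",(283,275),.104),("outl jaw end",(283,147),.005),("eb1",(191,200),.024),("eb2",(195,250),.024),("crow dowel",(95,148),.025),("crow tip",(115,290),.02)):print(n,ray(c,q,z)[0,:2].round(4))
E
```

```text
jaw end [0.564  0.3553]
pivot [0.5628 0.3056]
outl jaw end [0.5648 0.3584]
eb1 [0.4994 0.326 ]
eb2 [0.4983 0.2885]
crow dowel [0.4393 0.3642]
crow tip [0.4326 0.2563]
```

Request:
step_arm([
  {"offset": [0.02,-0.03,-0.9],"rotation": [0,0,0],"grip": 0.15},
  {"offset": [0,0,-0.9],"rotation": [0,0,0],"grip": 0.15},
  {"offset": [0,0,-0.4],"rotation": [0,0,0],"grip": 0.15},
  {"offset": [0,0,-0.2],"rotation": [0,0,0],"grip": 0.15},
  {"offset": [0,0,-0.1],"rotation": [0,0,0],"grip": 0.15},
  {"offset": [0,0,0],"rotation": [0,0,0],"grip": 0.15},
  {"offset": [0,0,0],"rotation": [0,0,0],"grip": 0.15},
  {"offset": [0,0,0],"rotation": [0,0,0],"grip": 0.15},
  {"offset": [0,0,0],"rotation": [0,0,0],"grip": 0.15},
])

```text
clock: 21.37
position: [0.5635, 0.3042, 0.0122]
ee_rot: [[0.033, 0.999, 0.002], [0.999, -0.033, 0.001], [0.001, 0.002, -1.0]]
contact_force: [0.2, -0.1, -1.8]
width: 0.0238
finger_force: 25.0
```

Request:
step_arm([
  {"offset": [0,-0.03,-0.07],"rotation": [0,0,0],"grip": 0.15},
  {"offset": [0,0,-0.06],"rotation": [0,0,0],"grip": 0.15},
  {"offset": [0,0,0],"rotation": [0,0,0],"grip": 0.15},
  {"offset": [0,0,0],"rotation": [0,0,0],"grip": 0.15},
  {"offset": [0,0,0],"rotation": [0,0,0],"grip": 0.15},
])

```text
clock: 21.78
position: [0.5627, 0.3029, 0.0071]
ee_rot: [[0.033, 0.999, -0.0], [0.999, -0.033, -0.0], [-0.0, -0.0, -1.0]]
contact_force: [-0.7, 0.8, -0.5]
width: 0.0237
finger_force: 25.0
```

Request:
step_arm([
  {"offset": [0,0.02,-0.03],"rotation": [0,0,0],"grip": 0.15},
  {"offset": [0,0,0],"rotation": [0,0,0],"grip": 0.15},
  {"offset": [0,0,0],"rotation": [0,0,0],"grip": 0.15},
  {"offset": [0,0,0],"rotation": [0,0,0],"grip": 0.15},
])

```text
clock: 22.12
position: [0.5627, 0.303, 0.0071]
ee_rot: [[0.034, 0.999, -0.0], [0.999, -0.034, -0.0], [-0.0, -0.0, -1.0]]
contact_force: [-2.7, -1.1, 5.8]
width: 0.0238
finger_force: 25.0
```

Request:
step_arm([
  {"offset": [0,0,0],"rotation": [0,0,0],"grip": 0.43},
  {"offset": [0,0,0],"rotation": [0,0,0],"grip": 0.43},
  {"offset": [0,0,0],"rotation": [0,0,0],"grip": 0.43},
  {"offset": [0,0,0.3],"rotation": [0,0,0],"grip": 0.43},
  {"offset": [0,0,0.9],"rotation": [0,0,0],"grip": 0.43},
  {"offset": [0,0,0.9],"rotation": [0,0,0],"grip": 0.43},
  {"offset": [0,0,0.9],"rotation": [0,0,0],"grip": 0.43},
  {"offset": [-0.203,-0.59,0.3],"rotation": [0,0,-0.964],"grip": 0.48},
  {"offset": [-0.203,-0.59,0],"rotation": [0,0,-0.964],"grip": 0.48},
  {"offset": [-0.203,-0.59,0],"rotation": [0,0,-0.964],"grip": 0.48},
])

```text
clock: 22.95
position: [0.545, 0.2505, 0.107]
ee_rot: [[0.285, 0.959, 0.003], [0.959, -0.285, 0.002], [0.002, 0.002, -1.0]]
contact_force: [-1.2, -0.8, -0.6]
width: 0.0451
finger_force: 0.0
```

Request:
step_arm([
  {"offset": [-0.203,-0.59,0],"rotation": [0,0,-0.964],"grip": 0.48},
  {"offset": [-0.203,-0.59,0],"rotation": [0,0,-0.964],"grip": 0.48},
  {"offset": [-0.203,-0.59,0],"rotation": [0,0,-0.964],"grip": 0.48},
  {"offset": [-0.203,-0.59,0],"rotation": [0,0,-0.964],"grip": 0.48},
  {"offset": [-0.203,-0.59,0],"rotation": [0,0,-0.964],"grip": 0.48},
  {"offset": [-0.203,-0.59,0],"rotation": [0,0,-0.964],"grip": 0.48},
  {"offset": [-0.203,-0.59,0],"rotation": [0,0,-0.964],"grip": 0.48},
  {"offset": [-0.203,-0.59,0],"rotation": [0,0,-0.964],"grip": 0.48},
  {"offset": [-0.203,-0.59,0],"rotation": [0,0,-0.964],"grip": 0.48},
  {"offset": [-0.203,-0.59,0],"rotation": [0,0,-0.964],"grip": 0.48},
])

```text
clock: 23.78
position: [0.4836, 0.0729, 0.1059]
ee_rot: [[0.905, 0.426, 0.001], [0.426, -0.905, 0.001], [0.001, -0.0, -1.0]]
contact_force: [0.3, -0.1, 0.7]
width: 0.0448
finger_force: 0.0
```

Request:
step_arm([
  {"offset": [-0.203,-0.59,0],"rotation": [0,0,-0.964],"grip": 0.48},
  {"offset": [-0.203,-0.59,0],"rotation": [0,0,-0.964],"grip": 0.48},
  {"offset": [-0.203,-0.59,0],"rotation": [0,0,-0.964],"grip": 0.48},
  {"offset": [-0.203,-0.59,0],"rotation": [0,0,-0.964],"grip": 0.48},
  {"offset": [0,0,0],"rotation": [0,0,0],"grip": 0.48},
  {"offset": [0,0,0],"rotation": [0,0,0],"grip": 0.48},
  {"offset": [0,0,0],"rotation": [0,0,0],"grip": 0.48},
  {"offset": [0,0,0],"rotation": [0,0,0],"grip": 0.48},
  {"offset": [0,0,0],"rotation": [0,0,0],"grip": 0.48},
])

```text
clock: 24.53
position: [0.4595, 0.0036, 0.1052]
ee_rot: [[0.994, 0.109, 0.0], [0.109, -0.994, 0.001], [0.0, -0.0, -1.0]]
contact_force: [0.3, -0.1, -0.2]
width: 0.0454
finger_force: 0.0
```

```bash
python3 look.py w9
```

```text
24.5833 [0.4595 0.0035 0.1052] [ 1.089e-01 -9.940e-01 -4.000e-04] 0.04553325096246569
```

View pics/w9.png

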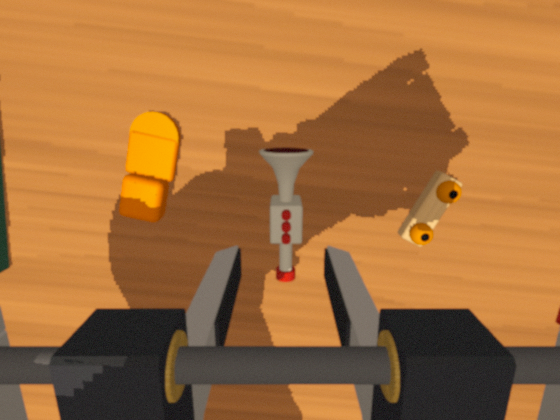

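The trumpet is aligned with the fingers: bell rim (286,152), block top rows 197–243 around column 286, buttons (286,215), (286,227) and (286,239), mouthpiece (286,276). The amber beads are at (448,191) and (421,234).

```bash
python3 - <<'E'
from meas import *
run("w9.npz",dict(trumpet=(265,190,310,290),amber=(395,165,470,250)))
c=dict(np.load("w9.npz"));a=lambda u,v,z: ray(c,(u,v),z)[0,:2].round(4)
print("bell",a(286,151,.022),a(286,151,.035),"mouth end",a(286,281,.022),"block top corners",a(271,197,.036),a(302,197,.036),a(271,228,.036),"bottom edge rear",a(286,243,.036),a(286,243,0))
E
```

```text
trumpet 182 [285.7 226.6] [0.4586 0.002 ]
trumpet 133 [285.  274.9] [ 0.4209 -0.0017]
amber 135 [455.1 191. ] [ 0.4936 -0.1243]
amber 291 [421.  234.8] [ 0.456 -0.106]
bell [0.5099 0.0074] [0.5113 0.0077] mouth end [ 0.4059 -0.0044] block top corners [0.4777 0.0147] [ 0.4802 -0.0074] [0.4544 0.0124] bottom edge rear [4.439e-01 1.000e-04] [ 0.4302 -0.0019]
```

Request:
step_arm([
  {"offset": [-0.02,-0.02,-0.9],"rotation": [0,0,0],"grip": 0.48},
  {"offset": [0,0,-0.9],"rotation": [0,0,0],"grip": 0.48},
  {"offset": [0,0,-0.9],"rotation": [0,0,0],"grip": 0.48},
  {"offset": [0,0,-0.5],"rotation": [0,0,0],"grip": 0.48},
  {"offset": [0,0,-0.1],"rotation": [0,0,0],"grip": 0.48},
  {"offset": [0,0,0],"rotation": [0,0,0],"grip": 0.48},
  {"offset": [0,0,0],"rotation": [0,0,0],"grip": 0.48},
  {"offset": [0,0,0],"rotation": [0,0,0],"grip": 0.48},
  {"offset": [0,0,0],"rotation": [0,0,0],"grip": 0.48},
])

```text
clock: 25.33
position: [0.4594, 0.0021, 0.0071]
ee_rot: [[0.994, 0.108, 0.002], [0.108, -0.994, -0.001], [0.002, 0.001, -1.0]]
contact_force: [0.1, 0.2, 0.1]
width: 0.0453
finger_force: 0.0
```

Request:
step_arm([
  {"offset": [0,0,0],"rotation": [0,0,0],"grip": 0.15},
  {"offset": [0,0,0],"rotation": [0,0,0],"grip": 0.15},
  {"offset": [0,0,0],"rotation": [0,0,0],"grip": 0.15},
  {"offset": [0,0,0],"rotation": [0,0,0],"grip": 0.15},
  {"offset": [0,0,0],"rotation": [0,0,0],"grip": 0.15},
  {"offset": [0,0,0],"rotation": [0,0,0],"grip": 0.15},
  {"offset": [0,0,0],"rotation": [0,0,0],"grip": 0.15},
], grip_force=22)

```text
clock: 25.92
position: [0.4588, 0.0021, 0.0064]
ee_rot: [[0.994, 0.107, 0.0], [0.107, -0.994, 0.0], [0.0, -0.0, -1.0]]
contact_force: [0.3, 0.6, 4.1]
width: 0.0239
finger_force: 21.9
```

Request:
step_arm([
  {"offset": [0,0,0.5],"rotation": [0,0,0],"grip": 0.15},
  {"offset": [0,0,0.9],"rotation": [0,0,0],"grip": 0.15},
  {"offset": [0,0,0.9],"rotation": [0,0,0],"grip": 0.15},
  {"offset": [-0.012,-0.607,0.3],"rotation": [0,0,0.978],"grip": 0.15},
  {"offset": [-0.012,-0.607,0.2],"rotation": [0,0,0.978],"grip": 0.15},
  {"offset": [-0.012,-0.607,0],"rotation": [0,0,0.978],"grip": 0.15},
  {"offset": [-0.012,-0.607,0],"rotation": [0,0,0.978],"grip": 0.15},
  {"offset": [-0.012,-0.607,0],"rotation": [0,0,0.978],"grip": 0.15},
  {"offset": [-0.012,-0.607,0],"rotation": [0,0,0.978],"grip": 0.15},
  {"offset": [-0.012,-0.607,0],"rotation": [0,0,0.978],"grip": 0.15},
])

```text
clock: 26.75
position: [0.4557, -0.1262, 0.0901]
ee_rot: [[0.759, 0.651, -0.001], [0.651, -0.759, 0.0], [-0.0, -0.0, -1.0]]
contact_force: [0.9, 0.2, -1.4]
width: 0.0238
finger_force: 21.9
```

Request:
step_arm([
  {"offset": [-0.012,-0.607,0],"rotation": [0,0,0.978],"grip": 0.15},
  {"offset": [-0.012,-0.607,0],"rotation": [0,0,0.978],"grip": 0.15},
  {"offset": [-0.012,-0.607,0],"rotation": [0,0,0.978],"grip": 0.15},
  {"offset": [-0.012,-0.607,0],"rotation": [0,0,0.978],"grip": 0.15},
  {"offset": [-0.012,-0.607,0],"rotation": [0,0,0.978],"grip": 0.15},
  {"offset": [-0.012,-0.607,0],"rotation": [0,0,0.978],"grip": 0.15},
  {"offset": [-0.012,-0.607,0],"rotation": [0,0,0.978],"grip": 0.15},
  {"offset": [-0.012,-0.607,0],"rotation": [0,0,0.978],"grip": 0.15},
  {"offset": [-0.012,-0.607,0],"rotation": [0,0,0.978],"grip": 0.15},
  {"offset": [-0.012,-0.607,0],"rotation": [0,0,0.978],"grip": 0.15},
])

```text
clock: 27.58
position: [0.452, -0.3083, 0.0899]
ee_rot: [[0.009, 1.0, -0.001], [1.0, -0.009, 0.0], [0.0, -0.001, -1.0]]
contact_force: [0.6, 0.1, -0.8]
width: 0.024
finger_force: 21.9
```

Request:
step_arm([
  {"offset": [-0.012,-0.607,0],"rotation": [0,0,0.978],"grip": 0.15},
  {"offset": [0,0,0],"rotation": [0,0,0],"grip": 0.15},
  {"offset": [0,0,0],"rotation": [0,0,0],"grip": 0.15},
  {"offset": [0,0,0],"rotation": [0,0,0],"grip": 0.15},
  {"offset": [0,0,0],"rotation": [0,0,0],"grip": 0.15},
  {"offset": [0,0,0],"rotation": [0,0,0],"grip": 0.15},
])

```text
clock: 28.08
position: [0.4524, -0.3242, 0.0901]
ee_rot: [[-0.074, 0.997, -0.0], [0.997, 0.074, 0.001], [0.001, -0.0, -1.0]]
contact_force: [0.4, -0.7, -0.1]
width: 0.0241
finger_force: 21.9
```

```bash
python3 look.py w10
```

```text
28.1333 [ 0.4524 -0.3244  0.0902] [ 9.973e-01  7.380e-02 -2.000e-04] 0.023700355780090464
```

View pics/w10.png

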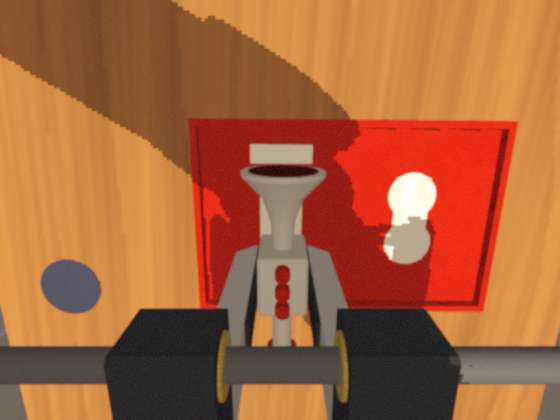

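The held trumpet has its bell at (283,170) over the bell outline (250–313, row 144) and buttons at (282,273), (282,292) and (282,311). The eye outline spans (412,172) to (406,265).

```bash
python3 - <<'E'
from meas import *
c=dict(np.load("w10.npz"));a=lambda u,v,z: ray(c,(u,v),z)[0,:2].round(4)
print("bell",a(283,169,.110),a(283,169,.12),"buttons",a(282,292,.126),"outl bell",a(250,144,.005),a(313,145,.005),"eye top",a(412,172,.005),"bot",a(406,265,.005),"L",a(387,195,.005),"R",a(437,195,.005))
print("rim TL",a(189,120,.014),"TR",a(516,122,.014),"BL",a(202,311,.014),"BR",a(484,311,.014))
E
```

```text
bell [ 0.4485 -0.269 ] [ 0.4483 -0.2674] buttons [ 0.4519 -0.3216] outl bell [ 0.4244 -0.2693] [ 0.4705 -0.2666] eye top [ 0.5463 -0.2809] bot [ 0.5546 -0.3561] L [ 0.5304 -0.2998] R [ 0.5684 -0.297 ]
rim TL [ 0.3821 -0.2551] TR [ 0.6089 -0.2396] BL [ 0.393  -0.4047] BR [ 0.6207 -0.3877]
```

Request:
step_arm([
  {"offset": [-0.03,-0.09,-0.9],"rotation": [0,0,0],"grip": 0.15},
  {"offset": [0,0,-0.9],"rotation": [0,0,0],"grip": 0.15},
  {"offset": [0,0,-0.4],"rotation": [0,0,0],"grip": 0.15},
  {"offset": [0,0,-0.2],"rotation": [0,0,0],"grip": 0.15},
  {"offset": [0,0,-0.1],"rotation": [0,0,0],"grip": 0.15},
  {"offset": [0,0,0],"rotation": [0,0,0],"grip": 0.15},
  {"offset": [0,0,0],"rotation": [0,0,0],"grip": 0.15},
  {"offset": [0,0,0],"rotation": [0,0,0],"grip": 0.15},
  {"offset": [0,0,0],"rotation": [0,0,0],"grip": 0.15},
])

```text
clock: 28.88
position: [0.4519, -0.3288, 0.0162]
ee_rot: [[-0.073, 0.997, 0.001], [0.997, 0.073, -0.001], [-0.001, 0.001, -1.0]]
contact_force: [0.3, -0.8, -0.9]
width: 0.0234
finger_force: 21.9
```

```bash
python3 look.py w11
```

```text
28.9333 [ 0.4517 -0.3287  0.0161] [0.9973 0.0728 0.0011] 0.024345180662584016
```

View pics/w11.png

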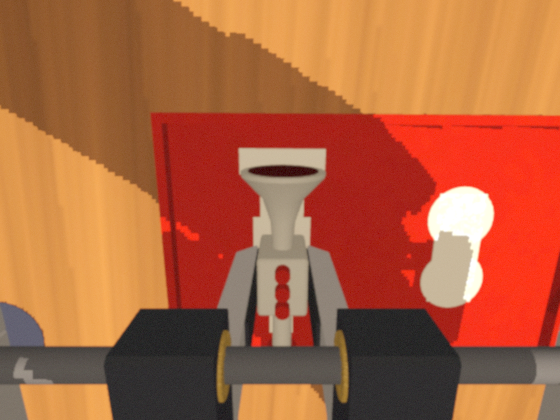

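```bash
python3 - <<'E'
from meas import *
for f,dz,b in(("w11.npz",.0097,[(241,175),(325,175),(282,292)]),("w10.npz",.0838,[(241,175),(325,175),(282,292)])):
    c=dict(np.load(f));a=lambda u,v,z: ray(c,(u,v),z)[0,:2].round(4)
    for z in(.02,.024): print(f,a(*b[0],dz+z),a(*b[1],dz+z))
    print("buttons",a(*b[2],dz+.042), "cam",(-c["R"].T@c["t"]).round(3))
c=dict(np.load("w11.npz"));print("outline",ray(c,[(238,149),(326,149)],.005)[:,:2].round(4))
c=dict(np.load("w9.npz"));print("pick",ray(c,[(260,152),(313,152)],.02)[:,:2].round(4), ray(c,(285.7,227),.042))
E
```

```text
w11.npz [ 0.4286 -0.2789] [ 0.4679 -0.276 ]
w11.npz [ 0.429  -0.2781] [ 0.4674 -0.2753]
buttons [ 0.4514 -0.3264] cam [ 0.446 -0.248  0.195]
w10.npz [ 0.4291 -0.2743] [ 0.4684 -0.2714]
w10.npz [ 0.4295 -0.2736] [ 0.4679 -0.2707]
buttons [ 0.4519 -0.3217] cam [ 0.446 -0.244  0.269]
outline [[ 0.4239 -0.2698]
 [ 0.4703 -0.2664]]
pick [[ 0.5068  0.0263]
 [ 0.5111 -0.0125]] [[0.45834957 0.00198484 0.042     ]]
```

Request:
step_arm([
  {"offset": [0,0.1,0],"rotation": [0,0,0],"grip": 0.15},
  {"offset": [0,0,-0.08],"rotation": [0,0,0],"grip": 0.15},
  {"offset": [0,0,-0.08],"rotation": [0,0,0],"grip": 0.15},
  {"offset": [0,0,0],"rotation": [0,0,0],"grip": 0.15},
  {"offset": [0,0,0],"rotation": [0,0,0],"grip": 0.15},
  {"offset": [0,0,0],"rotation": [0,0,0],"grip": 0.15},
])

```text
clock: 29.43
position: [0.4516, -0.3252, 0.0111]
ee_rot: [[-0.073, 0.997, 0.001], [0.997, 0.073, 0.0], [0.0, 0.001, -1.0]]
contact_force: [-0.3, 1.4, 8.2]
width: 0.0237
finger_force: 22.0
```

Request:
step_arm([
  {"offset": [0,0,0],"rotation": [0,0,0],"grip": 0.43},
  {"offset": [0,0,0],"rotation": [0,0,0],"grip": 0.43},
  {"offset": [0,0,0],"rotation": [0,0,0],"grip": 0.43},
  {"offset": [0,0,0.3],"rotation": [0,0,0],"grip": 0.43},
  {"offset": [0,0,0.9],"rotation": [0,0,0],"grip": 0.43},
  {"offset": [0,0,0.9],"rotation": [0,0,0],"grip": 0.43},
  {"offset": [0,0,0.9],"rotation": [0,0,0],"grip": 0.43},
  {"offset": [0.063,0.544,0.3],"rotation": [0,0,0.997],"grip": 0.43},
  {"offset": [0.063,0.544,0],"rotation": [0,0,0.997],"grip": 0.43},
  {"offset": [0.063,0.544,0],"rotation": [0,0,0.997],"grip": 0.43},
])

```text
clock: 30.27
position: [0.4575, -0.2765, 0.111]
ee_rot: [[-0.331, 0.944, 0.002], [0.944, 0.331, -0.001], [-0.002, 0.002, -1.0]]
contact_force: [0.2, 0.7, 0.0]
width: 0.041
finger_force: 0.0
```

Request:
step_arm([
  {"offset": [0.063,0.544,0],"rotation": [0,0,0.997],"grip": 0.43},
  {"offset": [0.063,0.544,0],"rotation": [0,0,0.997],"grip": 0.43},
  {"offset": [0.063,0.544,0],"rotation": [0,0,0.997],"grip": 0.43},
  {"offset": [0.063,0.544,0],"rotation": [0,0,0.997],"grip": 0.43},
  {"offset": [0.063,0.544,0],"rotation": [0,0,0.997],"grip": 0.43},
  {"offset": [0.063,0.544,0],"rotation": [0,0,0.997],"grip": 0.43},
  {"offset": [0.063,0.544,0],"rotation": [0,0,0.997],"grip": 0.43},
  {"offset": [0.063,0.544,0],"rotation": [0,0,0.997],"grip": 0.43},
  {"offset": [0.063,0.544,0],"rotation": [0,0,0.997],"grip": 0.43},
  {"offset": [0.063,0.544,0],"rotation": [0,0,0.997],"grip": 0.43},
])

```text
clock: 31.1
position: [0.4759, -0.1127, 0.11]
ee_rot: [[-0.935, 0.355, 0.0], [0.355, 0.935, -0.0], [-0.0, -0.0, -1.0]]
contact_force: [0.4, -0.2, 0.6]
width: 0.0406
finger_force: 0.0
```

Request:
step_arm([
  {"offset": [0,0,0],"rotation": [0,0,0],"grip": 0.43},
  {"offset": [0,0,0],"rotation": [0,0,0],"grip": 0.43},
  {"offset": [0,0,0],"rotation": [0,0,0],"grip": 0.43},
  {"offset": [0,0,0],"rotation": [0,0,0],"grip": 0.43},
  {"offset": [0,0,0],"rotation": [0,0,0],"grip": 0.43},
])

```text
clock: 31.52
position: [0.4757, -0.1146, 0.1095]
ee_rot: [[-0.932, 0.361, -0.0], [0.361, 0.932, -0.001], [-0.0, -0.001, -1.0]]
contact_force: [-0.1, -0.3, -0.2]
width: 0.0407
finger_force: 0.0
```

```bash
python3 look.py w12
```

```text
31.5667 [ 0.4757 -0.1143  0.1095] [ 3.609e-01  9.326e-01 -5.000e-04] 0.040483561066819766
```

View pics/w12.png

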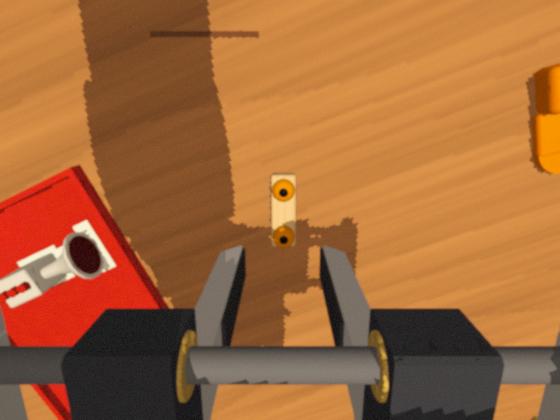

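The amber eyes lie straight between the fingers, beads at (284,189) and (283,236). The trumpet sits in its outline at left.

```bash
python3 - <<'E'
from meas import *
c=dict(np.load("w12.npz"));P=ray(c,[(284,189),(283.5,236)],.019)[:,:2];print(P.round(4),P.mean(0).round(4))
E
```

```text
[[ 0.4564 -0.1046]
 [ 0.4923 -0.1189]] [ 0.4743 -0.1117]
```

Request:
step_arm([
  {"offset": [0,0,-0.9],"rotation": [0,0,0],"grip": 0.43},
  {"offset": [0,0,-0.9],"rotation": [0,0,0],"grip": 0.43},
  {"offset": [0,0,0],"rotation": [0,0,0],"grip": 0.43},
  {"offset": [0,0,0],"rotation": [0,0,0],"grip": 0.43},
  {"offset": [0,0,0],"rotation": [0,0,0],"grip": 0.43},
])

```text
clock: 31.98
position: [0.4762, -0.1137, 0.0562]
ee_rot: [[-0.933, 0.359, 0.0], [0.359, 0.933, -0.0], [-0.0, -0.0, -1.0]]
contact_force: [1.1, -0.5, 0.7]
width: 0.0407
finger_force: 0.0
```

Request:
step_arm([
  {"offset": [-0.04,0.05,-0.8],"rotation": [0,0,0],"grip": 0.43},
  {"offset": [0,0,-0.6],"rotation": [0,0,0],"grip": 0.43},
  {"offset": [0,0,-0.38],"rotation": [0,0,0],"grip": 0.43},
  {"offset": [0,0,0],"rotation": [0,0,0],"grip": 0.43},
  {"offset": [0,0,0],"rotation": [0,0,0],"grip": 0.43},
  {"offset": [0,0,0],"rotation": [0,0,0],"grip": 0.43},
  {"offset": [0,0,0],"rotation": [0,0,0],"grip": 0.43},
])

```text
clock: 32.57
position: [0.4757, -0.112, 0.0034]
ee_rot: [[-0.933, 0.359, 0.002], [0.359, 0.933, -0.001], [-0.002, 0.0, -1.0]]
contact_force: [-0.3, -0.6, 1.0]
width: 0.0405
finger_force: 0.0
```

Request:
step_arm([
  {"offset": [0,0,0],"rotation": [0,0,0],"grip": 0.1},
  {"offset": [0,0,0],"rotation": [0,0,0],"grip": 0.1},
  {"offset": [0,0,0],"rotation": [0,0,0],"grip": 0.1},
  {"offset": [0,0,0],"rotation": [0,0,0],"grip": 0.1},
  {"offset": [0,0,0],"rotation": [0,0,0],"grip": 0.1},
  {"offset": [0,0,0],"rotation": [0,0,0],"grip": 0.1},
], grip_force=20)

```text
clock: 33.07
position: [0.4748, -0.1118, 0.0024]
ee_rot: [[-0.933, 0.359, 0.0], [0.359, 0.933, -0.0], [-0.0, 0.0, -1.0]]
contact_force: [-0.7, -0.2, 5.6]
width: 0.0197
finger_force: 20.0
```

Request:
step_arm([
  {"offset": [0,0,0.5],"rotation": [0,0,0],"grip": 0.1},
  {"offset": [0,0,0.9],"rotation": [0,0,0],"grip": 0.1},
  {"offset": [0,0,0.9],"rotation": [0,0,0],"grip": 0.1},
  {"offset": [0.196,-0.53,0.3],"rotation": [0,0,-0.998],"grip": 0.1},
  {"offset": [0.196,-0.53,0.2],"rotation": [0,0,-0.998],"grip": 0.1},
  {"offset": [0.196,-0.53,0],"rotation": [0,0,-0.998],"grip": 0.1},
  {"offset": [0.196,-0.53,0],"rotation": [0,0,-0.998],"grip": 0.1},
  {"offset": [0.196,-0.53,0],"rotation": [0,0,-0.998],"grip": 0.1},
  {"offset": [0.196,-0.53,0],"rotation": [0,0,-0.998],"grip": 0.1},
  {"offset": [0.196,-0.53,0],"rotation": [0,0,-0.998],"grip": 0.1},
])

```text
clock: 33.9
position: [0.5157, -0.2236, 0.0858]
ee_rot: [[-0.556, 0.831, -0.001], [0.831, 0.556, 0.0], [0.001, -0.0, -1.0]]
contact_force: [0.3, -0.5, 0.3]
width: 0.0193
finger_force: 20.0
```

Request:
step_arm([
  {"offset": [0.196,-0.53,0],"rotation": [0,0,-0.998],"grip": 0.1},
  {"offset": [0.196,-0.53,0],"rotation": [0,0,-0.998],"grip": 0.1},
  {"offset": [0.196,-0.53,0],"rotation": [0,0,-0.998],"grip": 0.1},
  {"offset": [0.196,-0.53,0],"rotation": [0,0,-0.998],"grip": 0.1},
  {"offset": [0.196,-0.53,0],"rotation": [0,0,-0.998],"grip": 0.1},
  {"offset": [0.196,-0.53,0],"rotation": [0,0,-0.998],"grip": 0.1},
  {"offset": [0,0,0],"rotation": [0,0,0],"grip": 0.1},
  {"offset": [0,0,0],"rotation": [0,0,0],"grip": 0.1},
  {"offset": [0,0,0],"rotation": [0,0,0],"grip": 0.1},
  {"offset": [0,0,0],"rotation": [0,0,0],"grip": 0.1},
])

```text
clock: 34.73
position: [0.5507, -0.3167, 0.0857]
ee_rot: [[-0.074, 0.997, -0.001], [0.997, 0.074, 0.002], [0.002, -0.001, -1.0]]
contact_force: [-0.7, -0.6, -0.2]
width: 0.0201
finger_force: 20.0
```

```bash
python3 look.py w13
```

```text
34.7833 [ 0.5509 -0.317   0.086 ] [ 9.973e-01  7.370e-02 -3.000e-04] 0.01979131926682407
```

View pics/w13.png

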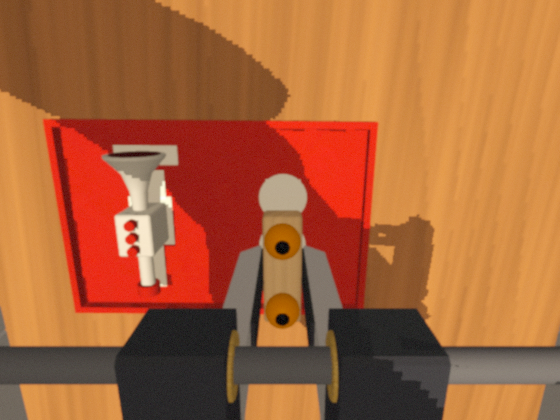

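The held amber beads are at (282,241) and (282,310), with the eye outline's top at (283,174). The trumpet stands in its outline with its buttons at about (131,239).

```bash
python3 - <<'E'
from meas import *
c=dict(np.load("w13.npz"));a=lambda u,v,z: ray(c,(u,v),z)[0,:2].round(4)
print((a(282,241,.103)+a(282,310,.103))/2,"outl top",a(283,174,.005),"L",a(258,197,.005),"R",a(308,197,.005),"buttons",a(131,239,.047),"bell",a(103,160,.025),a(166,160,.025),"outl",a(113,147,.005),a(177,147,.005))
run("w13.npz",dict(trumpet=(115,215,145,260)))
E
```

```text
[ 0.5504 -0.3158] outl top [ 0.5484 -0.2813] L [ 0.531  -0.3001] R [ 0.5684 -0.2973] buttons [ 0.4523 -0.324 ] bell [ 0.4265 -0.2774] [ 0.4688 -0.2742] outl [ 0.4244 -0.2709] [ 0.4706 -0.2674]
trumpet 69 [130.2 225.2] [ 0.4501 -0.3163]
trumpet 54 [131.7 238. ] [ 0.4507 -0.3253]
trumpet 160 [127.3 253.1] [ 0.4473 -0.3364]
```

Request:
step_arm([
  {"offset": [0.02,-0.03,-0.9],"rotation": [0,0,0],"grip": 0.1},
  {"offset": [0,0,-0.9],"rotation": [0,0,0],"grip": 0.1},
  {"offset": [0,0,-0.4],"rotation": [0,0,0],"grip": 0.1},
  {"offset": [0,0,-0.2],"rotation": [0,0,0],"grip": 0.1},
  {"offset": [0,0,-0.1],"rotation": [0,0,0],"grip": 0.1},
  {"offset": [0,0,0],"rotation": [0,0,0],"grip": 0.1},
  {"offset": [0,0,0],"rotation": [0,0,0],"grip": 0.1},
  {"offset": [0,0,0],"rotation": [0,0,0],"grip": 0.1},
  {"offset": [0,0,0],"rotation": [0,0,0],"grip": 0.1},
])

```text
clock: 35.53
position: [0.5523, -0.3198, 0.0122]
ee_rot: [[-0.072, 0.997, 0.002], [0.997, 0.072, -0.001], [-0.001, 0.002, -1.0]]
contact_force: [0.2, 0.2, -0.1]
width: 0.02
finger_force: 20.0
```

Request:
step_arm([
  {"offset": [-0.01,0,-0.08],"rotation": [0,0,0],"grip": 0.1},
  {"offset": [0,0,-0.08],"rotation": [0,0,0],"grip": 0.1},
  {"offset": [0,0,0],"rotation": [0,0,0],"grip": 0.1},
  {"offset": [0,0,0],"rotation": [0,0,0],"grip": 0.1},
  {"offset": [0,0,0],"rotation": [0,0,0],"grip": 0.1},
])

```text
clock: 35.95
position: [0.5518, -0.3196, 0.0072]
ee_rot: [[-0.072, 0.997, 0.001], [0.997, 0.072, -0.0], [-0.0, 0.001, -1.0]]
contact_force: [-1.3, 0.8, 5.6]
width: 0.0198
finger_force: 20.0
```

Contact. I'll release, lift, back off and check from the top camera.

Request:
step_arm([
  {"offset": [0,0,0],"rotation": [0,0,0],"grip": 0.4},
  {"offset": [0,0,0],"rotation": [0,0,0],"grip": 0.4},
  {"offset": [0,0,0],"rotation": [0,0,0],"grip": 0.4},
  {"offset": [0,0,0.3],"rotation": [0,0,0],"grip": 0.4},
  {"offset": [0,0,0.9],"rotation": [0,0,0],"grip": 0.4},
  {"offset": [0,0,0.9],"rotation": [0,0,0],"grip": 0.4},
  {"offset": [0,0,0.9],"rotation": [0,0,0],"grip": 0.4},
  {"offset": [0,0,0.9],"rotation": [0,0,0],"grip": 0.4},
  {"offset": [-0.4,-0.9,0.5],"rotation": [0,0,0],"grip": 0.4},
  {"offset": [-0.4,-0.9,0],"rotation": [0,0,0],"grip": 0.4},
])

```text
clock: 36.78
position: [0.5308, -0.3734, 0.1429]
ee_rot: [[-0.076, 0.997, 0.007], [0.997, 0.076, -0.003], [-0.003, 0.007, -1.0]]
contact_force: [0.5, -1.1, 0.4]
width: 0.0377
finger_force: 0.0
```

Request:
step_arm([
  {"offset": [-0.4,-0.9,0],"rotation": [0,0,0],"grip": 0.4},
  {"offset": [-0.4,-0.9,0],"rotation": [0,0,0],"grip": 0.4},
  {"offset": [-0.4,-0.9,0],"rotation": [0,0,0],"grip": 0.4},
  {"offset": [-0.4,-0.9,0],"rotation": [0,0,0],"grip": 0.4},
  {"offset": [-0.4,-0.9,0],"rotation": [0,0,0],"grip": 0.4},
  {"offset": [-0.4,-0.9,0],"rotation": [0,0,0],"grip": 0.4},
  {"offset": [-0.4,-0.9,0],"rotation": [0,0,0],"grip": 0.4},
  {"offset": [0,0,0],"rotation": [0,0,0],"grip": 0.4},
  {"offset": [0,0,0],"rotation": [0,0,0],"grip": 0.4},
  {"offset": [0,0,0],"rotation": [0,0,0],"grip": 0.4},
])

```text
clock: 37.62
position: [0.4439, -0.5614, 0.1383]
ee_rot: [[-0.072, 0.997, 0.001], [0.997, 0.072, 0.001], [0.001, 0.001, -1.0]]
contact_force: [0.1, 0.5, -0.3]
width: 0.0378
finger_force: 0.0
```

```bash
python3 look.py t2 top; python3 - <<'E'
import cv2,numpy as np
p=cv2.imread("pics/t2.png");g=cv2.resize(p[205:320,130:215],None,fx=4,fy=4,interpolation=2);r=cv2.resize(p[205:320,380:465],None,fx=4,fy=4,interpolation=2)
cv2.imwrite("pics/t2c.png",np.hstack([g,r]))
E
```

```text
37.6667 [ 0.4446 -0.5607  0.1383] [9.973e-01 7.310e-02 9.000e-04] 0.037448567572859894
```

View pics/t2c.png

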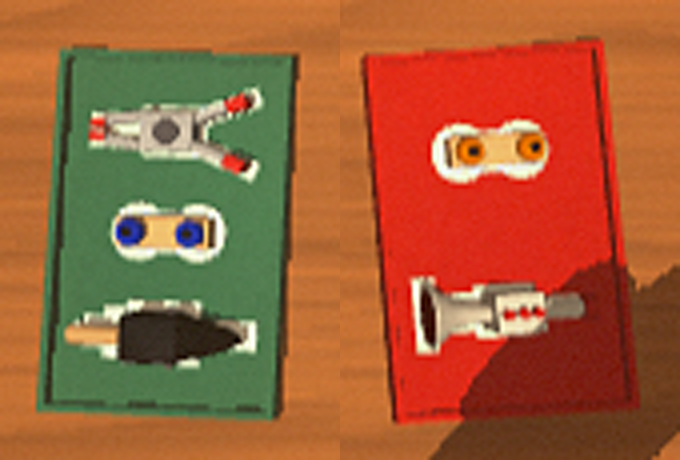

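The crop shows all five pieces lying flat on their outlines: clamp at (165,130), blue eyes (165,232), crow (160,335), amber eyes (500,150) and trumpet (510,312). I'll check the numbers with height correction.

```bash
python3 - <<'E'
from meas import *
run("t2.npz",dict(blue=(150,250,195,275),amber=(405,230,445,255),clampred=(145,220,200,255),trumpet=(420,275,450,290)))
c=dict(np.load("t2.npz"))
for n,q,z in(("clamp pivot",(130+166/4,205+131/4),.025),("crow dowel",(130+65/4,205+335/4),.025),("crow tip",(130+243/4,205+338/4),.02),("bell",(380+(415-340)/4,205+315/4),.025),("mouth",(380+(585-340)/4,205+307/4),.025)):print(n,ray(c,q,z)[0,:2].round(4))
E
```

```text
blue 30 [161.9 262.6] [0.5003 0.3272]
blue 28 [177.  263.2] [0.4989 0.2887]
amber 27 [427.2 241.4] [ 0.5546 -0.3408]
amber 26 [412.2 242.5] [ 0.5517 -0.3033]
clampred 15 [188.6 230.7] [0.5814 0.2632]
clampred 15 [188.  245.4] [0.5439 0.2639]
trumpet 149 [440.  282.1] [ 0.4552 -0.3618]
trumpet 9 [427.2 282.7] [ 0.4538 -0.3308]
clamp pivot [0.5629 0.3027]
crow dowel [0.4353 0.3629]
crow tip [0.4335 0.2521]
bell [ 0.4498 -0.2659]
mouth [ 0.455  -0.3704]
```

```bash
python3 -c "
from rig import env
print(env.finish_job())"
```

```text
the job is handed in; nothing more can be done
None
```

I placed both puppet kits, handed the job in at about 38 s, and measured every piece flat and within about 2 mm of its outline; the duck beak and glue jar were not touched. The judge's verdict was not returned.

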